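# Break down the offcut pile and pack the job box in layers

### The arm

A 6-joint arm with a two-finger parallel gripper is mounted at the origin on a cart in front of the work surface, level with it; the furniture and walls round the work are solid. World frame = base frame: x ahead of the robot, y to its left, z up, the work surface at z = 0. Lengths are in m, angles in rad, forces in N, time in s.
With the tool pointing down it reaches from about 0.35 to 0.85 m from the base axis. Payload 8.1 kg.
Tool frame: the origin (TCP) lies midway between the tips of the shut fingers; the grasp point (between the pads) lies 19 mm behind it (robot.tcp_to_grasp is the distance from the TCP to the grasp point, in m); z points along the fingers, y is the direction in which the jaws open and shut (so a half turn about z gives the same grasp; the last joint's range is limited). The gripper opens to 93 mm and grips with 3 to 60 N. Pads are 15 mm wide; open, the fingers measure 128 mm over their backs; the gripper's body (75 mm by 188 mm) begins 65 mm behind the grasp point.
Start: joints at [-1.396, 0.13, 1.488, -0, 1.523, -0.085], TCP at [0.154, -0.58, 0.219] pointing down, gripper open.
Joint ranges: [-2.96, 2.96], [-0.89, 2.26], [0.02, 2.5], [-1.34, 4.48], [0, 2.73], [-2.66, 2.66]. Speed limits (rad/s): [2.39, 2.39, 2.79, 3.14, 3.14, 3.14].

### API

Orientations are given as a rotation vector (axis times angle).
In Python, from plant import robot gives the robot as it stands.
- The arm moves only by the tool send_rows, never from a script. Its argument "series" is a list of rows, each an object of numbers: "wx", "wy", "wz": the turn, a rotation vector about the world's x, y, z in rad; "dx", "dy", "dz": the shift along the world's x, y, z in cm; "fingers": the closure in counts, from 0 (fully open) to 255 (shut). In form: [{"wx": .., "wy": .., "wz": .., "dx": .., "dy": .., "dz": .., "fingers": ..}, ...]. A call has 1 to 20 rows; each row shifts and turns the pose as measured when the row begins; what a row does not reach is not made up. A row lasts 1/12 s, in which the tool goes at most 41.7 mm and 7.16 degrees, less where a joint would pass 70% of its speed; a pose out of reach is approached as far as the arm can. A call is refused whole if a number of a shift passes 4.17 or a number of a turn 0.125, either way. A call with a gripper value outside its range is refused whole. The fingers move at their own pace and stop on an object; "newtons" is the grip in N (left out, the last holds). Time passes only in rows, so rows that do not move let the fingers close. It gives the time, the measured TCP pose, the force and the opening at its end, in the units of the state.
- robot.read_state(): the state, without advancing time (a new reading comes with each control period).
- robot.read_camera(name): name is "side" or "top"; returns the picture (480x640x3 uint8, red, green, blue); there is no depth.
- robot.camera_info(name): a dict with "intrinsics" (3x3 intrinsics, pixels), "extrinsics" (4x4, takes a point from world to camera coordinates). Camera axes: x right, y up, looking along -z (the intrinsics and any distortion apply to the point x, -y, -z); pixel columns grow to the right and rows downward; lengths in m; the calibration is good to about 2 mm. A picture is of the moment at which its call begins. camera_info takes no time and is no camera call.
- robot.close_job(): hands the job in, once; it reports no verdict.
The state is a dict: "t": time; "q": joint angles; "dq": joint speeds; "joint_torque": joint torques, N m; "tool_pos": TCP position; "orientation": TCP orientation; "force": force on the tool from outside, world axes, zero at the start; "wrist_torque": the same for the moment, N m; "opening": finger opening in m.
Only numpy, scipy, OpenCV 4.12 (cv2) and the standard library are available. Lean on these libraries where they do the work, as an engineer would, in place of code of your own. Each camera call takes 0.05 s, during which the arm holds its last target.

### The job

Take the pile of offcuts apart and put it away in this order: lay the big block flat in the middle of the plywood box, lengthwise; lay the blue divider flat on top of it; lay the short block flat on the middle of the divider, lengthwise with the box; and last lay the long stick in the yellow-cheeked rest, resting on both saddles and centred end to end. Leave the roll of tape and the white label roll where they are.

Things in the scene. Friction and masses are not known exactly. Their poses are not given: they have to be found in the camera images.
- big_block: Big block: plain wood offcut, 60 x 120 x 30 mm, 0.1 to 0.2 kg, at first on top of the pile. Origin at the centre of its underside; y along its 120 mm length, x across its 60 mm width, z up.
- short_block: Short block: plain wood offcut, 52 x 90 x 22 mm, in the middle of the pile, lying across the long stick and under the big block, so that its two ends show on either side of the big block. Origin at the centre of its underside; y along its 90 mm length, x across its 52 mm width, z up.
- long_stick: Long stick: slender wood offcut, 35 x 210 x 19 mm, at first at the bottom of the pile, flat on the table, roughly parallel to the big block. Origin at the centre of its underside; y along its 210 mm length, x across its 35 mm width, z up.
- divider: Divider: blue plastic plate, 122 mm long (x) by 100 mm wide (y), 12 mm thick, 0.12 kg, lying flat on the table by itself. A finger cut-out, 50 mm long in x and 26 mm deep, in the middle of each long side leaves a waist 48 mm wide in y, by which it is picked from above. Origin at the centre of its underside, z up.
- job_box: Job box: open plywood box fixed to the table, outside 156 mm (x, its length) by 140 mm (y), 56 mm high, walls 8 mm, inside 140 x 124 mm; its inner floor is 6 mm above the table. Origin at the centre of its underside, on the table; z up. A 10 mm dark cleat is on each end wall outside.
- stick_rest: Stick rest: dark wooden board, 230 mm long (x) by 75 mm wide (y), 10 mm thick, fixed to the table, with two pale saddles 30 mm long centred 75 mm either side of its middle. Saddle tops are 24 mm above the table; on each saddle two yellow cheeks, 55 mm apart in y inside, rise to 45 mm. Between the saddles it is open for the fingers. Origin at the centre of its underside, on the table; z up.
- tape_roll: Roll of cream masking tape, 96 mm across, 25 mm high, loose on the table behind the work; to be left alone. Origin at the centre of its underside.
- label_roll: White roll of labels, 73 mm across, 50 mm high, loose on the table behind the work; to be left alone. Origin at the centre of its underside.
Not all that is in view belongs to the job. Leave any purple look-alike of the big_block alone.

How it is judged:
By the outcome, as a careful person would: the job done as asked, in the order asked, and still so for the second after the job is handed in, with the robot touching nothing.
It also fails if it takes over 118 s, if anything falls off the work surface, if the arm or the gripper's body presses on something with over 40 N, if the wrist force passes 120 N, or if a joint passes its speed limit or range.

## Working session

There is one attempt and no reset: what is moved stays moved. The work goes in short steps, Python scripts to look and compute and a tool call to move; the robot and the scene stay as the last step left them, time stands still between calls to the robot, and variables do not carry over. Pictures are saved under pics/ and viewed, and the job is handed in when it is done.

Besides the shell and the picture viewer there is one more tool, called after "Call:" as name([rows], argument=value, ...), one row to a line, values as JSON. send_rows: Moves the arm, as the interface text tells. Its arguments: {"type":"object","properties":{"series":{"type":"array","items":{"type":"object","properties":{"wx":{"type":"number"},"wy":{"type":"number"},"wz":{"type":"number"},"dx":{"type":"number"},"dy":{"type":"number"},"dz":{"type":"number"},"fingers":{"type":"number"}}}},"newtons":{"type":"number"}},"required":["series"]}

```bash
ls; mkdir -p pics; python3 - <<'E'
from plant import robot
import cv2
s=robot.read_state();print({k:s[k] for k in('t','tool_pos','orientation','force','opening')})
for n in('top','side'):
    im=robot.read_camera(n);cv2.imwrite(f'pics/{n}0.png',im[:,:,::-1]);i=robot.camera_info(n);print(n,i)
E
```

```text
pics
{'t': 0.0, 'tool_pos': array([ 0.15406753, -0.57928929,  0.21760115]), 'orientation': array([-3.11329368e+00, -4.06763701e-01,  1.21975621e-04]), 'force': array([ 0.01005645, -0.16304464, -0.00799385]), 'opening': 0.0929665990589585}
top {'intrinsics': array([[513.77528876,   0.        , 314.40562439],
       [  0.        , 513.77528876, 235.4414277 ],
       [  0.        ,   0.        ,   1.        ]]), 'extrinsics': array([[-0.02935074, -0.99944892, -0.01550469,  0.01845876],
       [ 0.99656065, -0.03046144,  0.0770647 , -0.63370172],
       [-0.07749452, -0.01318946,  0.99690553, -1.54069712],
       [ 0.        ,  0.        ,  0.        ,  1.        ]])}
side {'intrinsics': array([[524.47404137,   0.        , 323.24119872],
       [  0.        , 524.47404137, 241.90839658],
       [  0.        ,   0.        ,   1.        ]]), 'extrinsics': array([[-0.97282619, -0.23082247,  0.01817085,  0.6050287 ],
       [ 0.10562429, -0.37258566,  0.92196716, -0.11457321],
       [-0.20604054,  0.89883308,  0.38684155, -1.0550837 ],
       [ 0.        ,  0.        ,  0.        ,  1.        ]])}
```

View pics/top0.png

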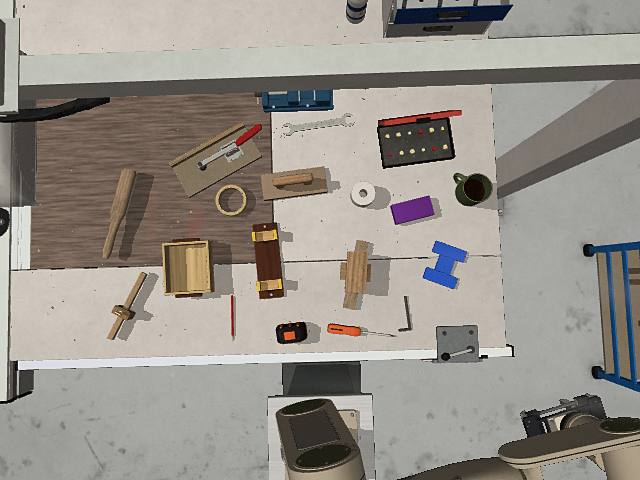

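View pics/side0.png

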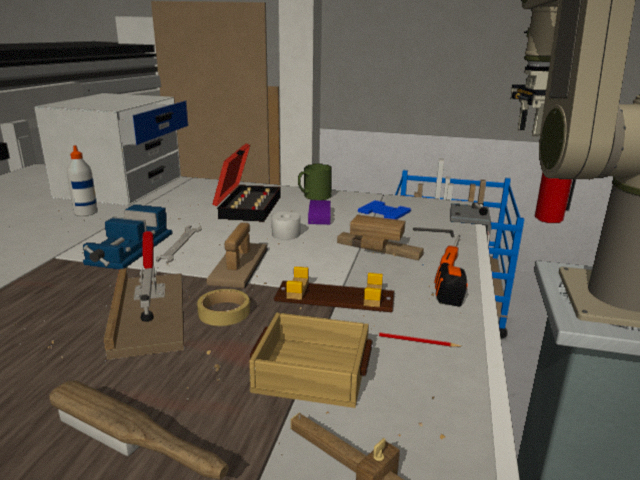

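```bash
python3 - <<'E'
import cv2,numpy as np
im=cv2.imread('pics/top0.png')
def c(x,y,w,h,s): return cv2.resize(im[y:y+h,x:x+w],None,fx=s,fy=s,interpolation=cv2.INTER_CUBIC)
a=c(310,225,80,95,6);cv2.imwrite('pics/c1.png',a)
cv2.imwrite('pics/c2.png',c(150,210,150,100,5))
cv2.imwrite('pics/c3.png',c(380,190,100,110,5))
im=cv2.imread('pics/side0.png')
cv2.imwrite('pics/c4.png',c(320,190,130,90,6))
E
```

```text
(no output)
```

View pics/c1.png

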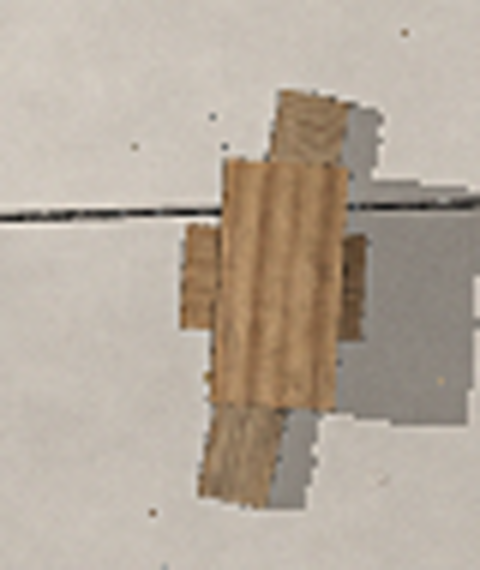

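View pics/c2.png

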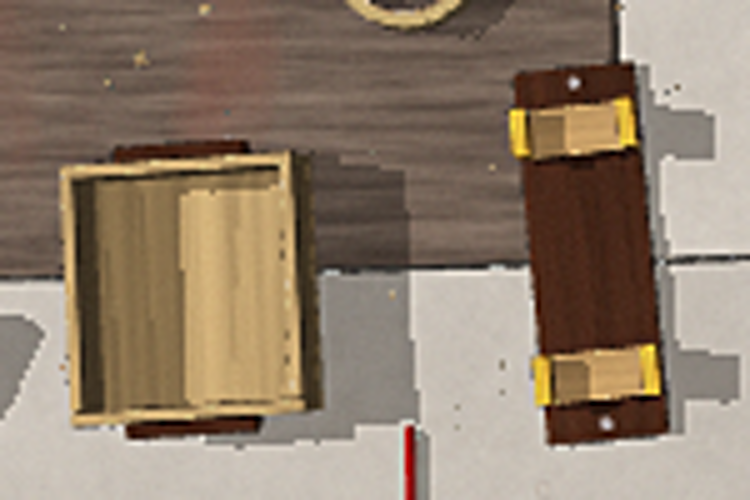

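View pics/c3.png

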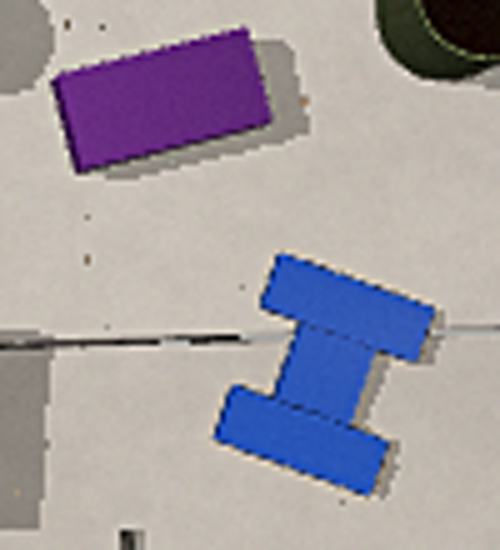

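View pics/c4.png

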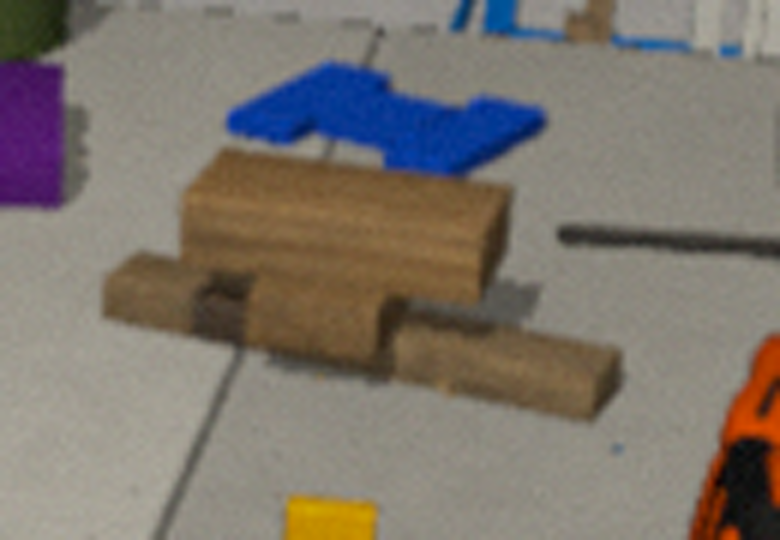

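```bash
cat > h.py <<'E'
import numpy as np,cv2
from plant import robot
def ray(n,uv):
    i=robot.camera_info(n);K=i['intrinsics'];E=i['extrinsics']
    uv=np.atleast_2d(np.float64(uv))
    d=np.c_[(uv[:,0]-K[0,2])/K[0,0],-(uv[:,1]-K[1,2])/K[1,1],-np.ones(len(uv))]
    R=E[:3,:3];return -R.T@E[:3,3],d@R
def pt(n,uv,z):
    o,d=ray(n,uv);return o+d*((z-o[2])/d[:,2])[:,None]
def proj(n,P):
    i=robot.camera_info(n);K=i['intrinsics'];E=i['extrinsics']
    c=np.atleast_2d(P)@E[:3,:3].T+E[:3,3]
    return np.c_[K[0,0]*c[:,0]/-c[:,2]+K[0,2],-K[1,1]*c[:,1]/-c[:,2]+K[1,2]]
def crop(uv,o,s): return np.array(o)+(np.float64(uv)+.5)/s-.5
def quad(name,uv,z,cam='top'):
    # corners in order: far-left, far-right, near-right, near-left ; length axis ~ world x
    p=pt(cam,uv,z)[:,:2];c=p.mean(0);l=(p[0]+p[1]-p[2]-p[3])/2;w=(p[0]+p[3]-p[1]-p[2])/2
    print(name,'c',c.round(4),'len',np.linalg.norm(l).round(4),'ang',np.degrees(np.arctan2(l[1],l[0])).round(1),'wid',np.linalg.norm(w).round(4),'angw',(np.degrees(np.arctan2(w[1],w[0]))-90).round(1))
    return c
E
python3 - <<'E'
from h import *
o=(310,225)
quad('big',crop([(223,158),(348,166),(336,411),(210,404)],o,6),.071)
quad('short(w across)',crop([(185,224),(367,235),(362,340),(180,328)],o,6),.041)
quad('stick',crop([(282,90),(353,103),(268,508),(198,496)],o,6),.019)
o=(150,210)
quad('boxrim',crop([(62,168),(290,150),(305,408),(75,425)],o,5),.056)
quad('rest board',crop([(514,75),(632,63),(667,432),(549,443)],o,5),.010)
im=cv2.imread('pics/top0.png');h=cv2.cvtColor(im,cv2.COLOR_BGR2HSV)
m=cv2.inRange(h,(20,180,120),(32,255,255));n,l,st,ce=cv2.connectedComponentsWithStats(m)
for k in range(1,n):
    if st[k,4]>15: print('yellow',ce[k].round(1),st[k],pt('top',ce[k],.045).round(4))
m=cv2.inRange(h,(105,120,100),(118,255,255));n,l,st,ce=cv2.connectedComponentsWithStats(m)
for k in range(1,n):
    if st[k,4]>300 and 400<ce[k][0]<480 and ce[k][1]>200:
        c,_=cv2.findContours((l==k).astype(np.uint8),cv2.RETR_EXTERNAL,cv2.CHAIN_APPROX_NONE)
        r=cv2.minAreaRect(c[0]);print('div',ce[k],r,pt('top',ce[k],.012),pt('top',cv2.boxPoints(r),.012)[:,:2].round(4).tolist())
E
```

```text
big c [ 0.5191 -0.1204] len 0.12 ang -5.0 wid 0.0614 angw -5.1
short(w across) c [ 0.5206 -0.1196] len 0.0521 ang -4.8 wid 0.0909 angw -5.3
stick c [ 0.5123 -0.1217] len 0.2093 ang -13.8 wid 0.0362 angw -11.7
boxrim c [0.5487 0.3841] len 0.1538 ang 2.5 wid 0.1373 angw 2.7
rest board c [0.5638 0.1452] len 0.2271 ang 4.2 wid 0.0728 angw 3.9
yellow [274.9 234.4] [274 230   3   9  24] [[0.6392 0.1181 0.045 ]]
yellow [253.2 235.8] [252 232   4   9  24] [[0.637  0.1834 0.045 ]]
yellow [279.6 283.6] [278 279   4  10  28] [[0.4913 0.1074 0.045 ]]
yellow [258.  285.8] [257 282   3   9  26] [[0.4865 0.1721 0.045 ]]
div [444.33014354 264.3291866 ] ((444.3017883300781, 264.2806396484375), (33.318199157714844, 39.87800979614258), 19.29004669189453) [[ 0.53463939 -0.39339072  0.012     ]] [[0.4964, -0.3238], [0.6098, -0.3691], [0.5733, -0.4631], [0.4603, -0.4173]]
```

Call:
send_rows([
  {"dx": 2.43,"dy": 3.06,"wz": -0.0232,"fingers": 0},
  {"dx": 2.43,"dy": 3.06,"wz": -0.0232,"fingers": 0},
  {"dx": 2.43,"dy": 3.06,"wz": -0.0232,"fingers": 0},
  {"dx": 2.43,"dy": 3.06,"wz": -0.0232,"fingers": 0},
  {"dx": 2.43,"dy": 3.06,"wz": -0.0232,"fingers": 0},
  {"dx": 2.43,"dy": 3.06,"wz": -0.0232,"fingers": 0},
  {"dx": 2.43,"dy": 3.06,"wz": -0.0232,"fingers": 0},
  {"dx": 2.43,"dy": 3.06,"wz": -0.0232,"fingers": 0},
  {"dx": 2.43,"dy": 3.06,"wz": -0.0232,"fingers": 0},
  {"dx": 2.43,"dy": 3.06,"wz": -0.0232,"fingers": 0},
  {"dx": 2.43,"dy": 3.06,"wz": -0.0232,"fingers": 0},
  {"dx": 2.43,"dy": 3.06,"wz": -0.0232,"fingers": 0},
  {"dx": 2.43,"dy": 3.06,"wz": -0.0232,"fingers": 0},
  {"dx": 2.43,"dy": 3.06,"wz": -0.0232,"fingers": 0},
  {"dx": 2.43,"dy": 3.06,"wz": -0.0232,"fingers": 0},
  {"fingers": 0},
], newtons=30)

```text
schema error: expected keys wx, wy, wz, dx, dy, dz, fingers
```

```bash
cat >> h.py <<'E'
from scipy.spatial.transform import Rotation as Ro
def to(x,y,z,yaw):
    s=robot.read_state();R=Ro.from_rotvec(s['orientation'])
    c,sn=np.cos(np.radians(yaw)),np.sin(np.radians(yaw))
    T=np.array([[c,sn,0],[sn,-c,0],[0,0,-1]])  # x tool along yaw, z down
    best=min((( Ro.from_matrix(T@np.diag([k,k,1]))*R.inv()).as_rotvec() for k in(1,-1)),key=np.linalg.norm)
    d=(np.array([x,y,z])-s['tool_pos'])*100
    print('t',round(s['t'],2),'pos',s['tool_pos'].round(4),'go cm',d.round(2),'turn',best.round(4),'F',s['force'].round(1),'open',round(s['opening'],4),'q6',s['q'][5].round(2),'rows>=',round(max(np.linalg.norm(d)/4.17,np.linalg.norm(best)/.125),1))
E
python3 -c "
from h import *
to(.519,-.1204,.046,-5)"
```

```text
t 0.1 pos [ 0.154  -0.5794  0.2177] go cm [ 36.5   45.9  -17.17] turn [-0.0016 -0.     -0.347 ] F [ 0.7 -0.5  0.2] open 0.093 q6 -0.09 rows>= 14.7
```

Call:
send_rows([
  {"wx": 0,"wy": 0,"wz": -0.0232,"dx": 2.43,"dy": 3.06,"dz": 0,"fingers": 0},
  {"wx": 0,"wy": 0,"wz": -0.0232,"dx": 2.43,"dy": 3.06,"dz": 0,"fingers": 0},
  {"wx": 0,"wy": 0,"wz": -0.0232,"dx": 2.43,"dy": 3.06,"dz": 0,"fingers": 0},
  {"wx": 0,"wy": 0,"wz": -0.0232,"dx": 2.43,"dy": 3.06,"dz": 0,"fingers": 0},
  {"wx": 0,"wy": 0,"wz": -0.0232,"dx": 2.43,"dy": 3.06,"dz": 0,"fingers": 0},
  {"wx": 0,"wy": 0,"wz": -0.0232,"dx": 2.43,"dy": 3.06,"dz": 0,"fingers": 0},
  {"wx": 0,"wy": 0,"wz": -0.0232,"dx": 2.43,"dy": 3.06,"dz": 0,"fingers": 0},
  {"wx": 0,"wy": 0,"wz": -0.0232,"dx": 2.43,"dy": 3.06,"dz": 0,"fingers": 0},
  {"wx": 0,"wy": 0,"wz": -0.0232,"dx": 2.43,"dy": 3.06,"dz": 0,"fingers": 0},
  {"wx": 0,"wy": 0,"wz": -0.0232,"dx": 2.43,"dy": 3.06,"dz": 0,"fingers": 0},
  {"wx": 0,"wy": 0,"wz": -0.0232,"dx": 2.43,"dy": 3.06,"dz": 0,"fingers": 0},
  {"wx": 0,"wy": 0,"wz": -0.0232,"dx": 2.43,"dy": 3.06,"dz": 0,"fingers": 0},
  {"wx": 0,"wy": 0,"wz": -0.0232,"dx": 2.43,"dy": 3.06,"dz": 0,"fingers": 0},
  {"wx": 0,"wy": 0,"wz": -0.0232,"dx": 2.43,"dy": 3.06,"dz": 0,"fingers": 0},
  {"wx": 0,"wy": 0,"wz": -0.0232,"dx": 2.43,"dy": 3.06,"dz": 0,"fingers": 0},
  {"wx": 0,"wy": 0,"wz": 0,"dx": 0,"dy": 0,"dz": 0,"fingers": 0},
], newtons=30)

```text
t: 1.43
tool_pos: [0.5239, -0.0929, 0.2089]
orientation: [-3.124, 0.179, 0.007]
force: [1.1, -0.6, -0.1]
opening: 0.0927
```

```bash
python3 -c "
from h import *
to(.519,-.1204,.046,-5)"
```

```text
t 1.43 pos [ 0.5239 -0.0929  0.2089] go cm [ -0.49  -2.75 -16.29] turn [-0.0127 -0.0038  0.0273] F [ 1.1 -0.6 -0.1] open 0.0927 q6 1.4 rows>= 4.0
```

Call:
send_rows([
  {"wx": -0.012,"wy": -0.004,"wz": 0.027,"dx": -0.5,"dy": -2.7,"dz": 0,"fingers": 0},
  {"wx": 0,"wy": 0,"wz": 0,"dx": 0,"dy": 0,"dz": -3,"fingers": 0},
  {"wx": 0,"wy": 0,"wz": 0,"dx": 0,"dy": 0,"dz": -3,"fingers": 0},
  {"wx": 0,"wy": 0,"wz": 0,"dx": 0,"dy": 0,"dz": -1.5,"fingers": 0},
  {"wx": 0,"wy": 0,"wz": 0,"dx": 0,"dy": 0,"dz": 0,"fingers": 0},
])

```text
t: 1.85
tool_pos: [0.5204, -0.1169, 0.1313]
orientation: [3.139, -0.121, 0.002]
force: [-0.9, 0.3, -0.2]
opening: 0.0931
```

```bash
python3 -c "
from h import *
to(.519,-.1204,.046,-5)"
```

```text
t 1.85 pos [ 0.5204 -0.1169  0.1313] go cm [-0.14 -0.35 -8.53] turn [ 0.0002  0.0012 -0.0105] F [-0.9  0.3 -0.2] open 0.0931 q6 1.33 rows>= 2.0
```

Call:
send_rows([
  {"wx": 0,"wy": 0,"wz": -0.01,"dx": -0.14,"dy": -0.35,"dz": -2.5,"fingers": 0},
  {"wx": 0,"wy": 0,"wz": 0,"dx": 0,"dy": 0,"dz": -2.5,"fingers": 0},
  {"wx": 0,"wy": 0,"wz": 0,"dx": 0,"dy": 0,"dz": -1.5,"fingers": 0},
  {"wx": 0,"wy": 0,"wz": 0,"dx": 0,"dy": 0,"dz": 0,"fingers": 0},
  {"wx": 0,"wy": 0,"wz": 0,"dx": 0,"dy": 0,"dz": 0,"fingers": 0},
])

```text
t: 2.27
tool_pos: [0.5185, -0.1215, 0.0665]
orientation: [3.138, -0.137, 0.001]
force: [0.3, -0.5, -0.2]
opening: 0.0928
```

```bash
python3 -c "
from h import *
to(.519,-.1204,.046,-5)"
```

```text
t 2.27 pos [ 0.5185 -0.1215  0.0665] go cm [ 0.05  0.11 -2.05] turn [0.0004 0.0009 0.0003] F [ 0.3 -0.5 -0.2] open 0.0928 q6 1.33 rows>= 0.5
```

Call:
send_rows([
  {"wx": 0,"wy": 0,"wz": 0,"dx": 0.05,"dy": 0.1,"dz": -1.0,"fingers": 0},
  {"wx": 0,"wy": 0,"wz": 0,"dx": 0,"dy": 0,"dz": -0.9,"fingers": 0},
  {"wx": 0,"wy": 0,"wz": 0,"dx": 0,"dy": 0,"dz": 0,"fingers": 0},
  {"wx": 0,"wy": 0,"wz": 0,"dx": 0,"dy": 0,"dz": 0,"fingers": 0},
])

```text
t: 2.6
tool_pos: [0.5219, -0.1214, 0.0505]
orientation: [3.137, -0.138, 0.01]
force: [-0.6, -0.5, 0.1]
opening: 0.0934
```

```bash
python3 -c "
from h import *
to(.519,-.1204,.046,-5)"
```

```text
t 2.6 pos [ 0.5219 -0.1214  0.0505] go cm [-0.29  0.1  -0.45] turn [0.0023 0.0065 0.0004] F [-0.6 -0.5  0.1] open 0.0934 q6 1.33 rows>= 0.1
```

Call:
send_rows([
  {"wx": 0,"wy": 0,"wz": 0,"dx": 0,"dy": 0,"dz": 0,"fingers": 0},
])

```text
t: 2.68
tool_pos: [0.5221, -0.1215, 0.0509]
orientation: [3.136, -0.137, 0.011]
force: [-0.1, 0.4, 0.4]
opening: 0.0932
```

```bash
python3 -c "
from h import *
to(.519,-.1204,.046,-5);print(robot.read_state()['dq'].round(3))
im=robot.read_camera('side');cv2.imwrite('pics/s1.png',cv2.resize(im[130:290,280:480,::-1],None,fx=4,fy=3.75))
to(.519,-.1204,.046,-5)"
```

```text
t 2.68 pos [ 0.5221 -0.1215  0.0509] go cm [-0.31  0.11 -0.49] turn [0.0024 0.0069 0.0003] F [-0.1  0.4  0.4] open 0.0932 q6 1.33 rows>= 0.1
[ 0.001 -0.005 -0.01   0.001  0.002 -0.001]
t 2.73 pos [ 0.5223 -0.1216  0.0511] go cm [-0.33  0.12 -0.51] turn [0.0025 0.0074 0.0003] F [0.2 0.2 0.4] open 0.0926 q6 1.33 rows>= 0.1
```

View pics/s1.png

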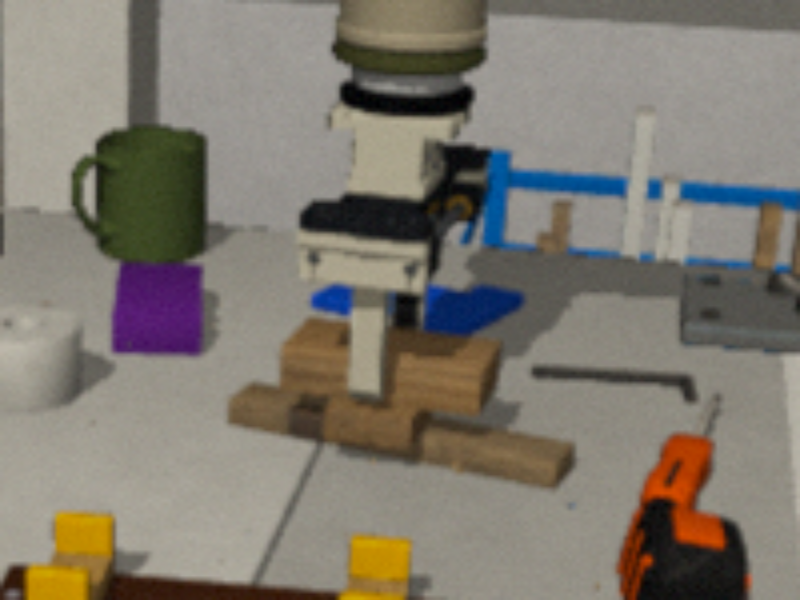

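Call:
send_rows([
  {"wx": 0.002,"wy": 0.007,"wz": 0,"dx": -0.3,"dy": 0.1,"dz": -0.4,"fingers": 0},
  {"wx": 0,"wy": 0,"wz": 0,"dx": 0,"dy": 0,"dz": 0,"fingers": 60},
  {"wx": 0,"wy": 0,"wz": 0,"dx": 0,"dy": 0,"dz": 0,"fingers": 120},
  {"wx": 0,"wy": 0,"wz": 0,"dx": 0,"dy": 0,"dz": 0,"fingers": 200},
  {"wx": 0,"wy": 0,"wz": 0,"dx": 0,"dy": 0,"dz": 0,"fingers": 200},
  {"wx": 0,"wy": 0,"wz": 0,"dx": 0,"dy": 0,"dz": 0,"fingers": 200},
  {"wx": 0,"wy": 0,"wz": 0,"dx": 0,"dy": 0,"dz": 0,"fingers": 200},
])

```text
t: 3.32
tool_pos: [0.52, -0.1207, 0.0483]
orientation: [3.138, -0.137, 0.003]
force: [0.1, 0.7, -0.8]
opening: 0.06
```

```bash
python3 -c "
from h import *
to(.519,-.1204,.046,-5)"
```

```text
t 3.32 pos [ 0.52   -0.1207  0.0483] go cm [-0.1   0.03 -0.23] turn [0.001  0.0018 0.0002] F [ 0.1  0.7 -0.8] open 0.06 q6 1.33 rows>= 0.1
```

Call:
send_rows([
  {"wx": 0,"wy": 0,"wz": 0,"dx": 0,"dy": 0,"dz": 2,"fingers": 200},
  {"wx": 0,"wy": 0,"wz": 0,"dx": 0,"dy": 0,"dz": 3,"fingers": 200},
  {"wx": 0,"wy": 0,"wz": 0,"dx": 0,"dy": 0,"dz": 3,"fingers": 200},
  {"wx": 0,"wy": 0,"wz": 0,"dx": 0,"dy": 0,"dz": 2,"fingers": 200},
  {"wx": 0,"wy": 0,"wz": 0,"dx": 0,"dy": 0,"dz": 0,"fingers": 200},
  {"wx": 0,"wy": 0,"wz": 0,"dx": 0,"dy": 0,"dz": 0,"fingers": 200},
])

```text
t: 3.82
tool_pos: [0.5155, -0.1193, 0.1476]
orientation: [-3.137, 0.137, 0.011]
force: [-0.4, -0.4, -2.7]
opening: 0.0593
```

```bash
python3 -c "
from h import *
to(.5497,.384,.15,2.6)"
```

```text
t 3.82 pos [ 0.5155 -0.1193  0.1476] go cm [ 3.42 50.33  0.24] turn [-0.0013 -0.0067  0.1328] F [-0.4 -0.4 -2.7] open 0.0593 q6 1.33 rows>= 12.1
```

Call:
send_rows([
  {"wx": 0,"wy": 0,"wz": 0.011,"dx": 0.26,"dy": 2,"dz": 0,"fingers": 200},
  {"wx": 0,"wy": 0,"wz": 0.011,"dx": 0.26,"dy": 3.5,"dz": 0,"fingers": 200},
  {"wx": 0,"wy": 0,"wz": 0.011,"dx": 0.26,"dy": 3.8,"dz": 0,"fingers": 200},
  {"wx": 0,"wy": 0,"wz": 0.011,"dx": 0.26,"dy": 3.8,"dz": 0,"fingers": 200},
  {"wx": 0,"wy": 0,"wz": 0.011,"dx": 0.26,"dy": 3.8,"dz": 0,"fingers": 200},
  {"wx": 0,"wy": 0,"wz": 0.011,"dx": 0.26,"dy": 3.8,"dz": 0,"fingers": 200},
  {"wx": 0,"wy": 0,"wz": 0.011,"dx": 0.26,"dy": 3.8,"dz": 0,"fingers": 200},
  {"wx": 0,"wy": 0,"wz": 0.011,"dx": 0.26,"dy": 3.8,"dz": 0,"fingers": 200},
  {"wx": 0,"wy": 0,"wz": 0.011,"dx": 0.26,"dy": 3.8,"dz": 0,"fingers": 200},
  {"wx": 0,"wy": 0,"wz": 0.011,"dx": 0.26,"dy": 3.8,"dz": 0,"fingers": 200},
  {"wx": 0,"wy": 0,"wz": 0.011,"dx": 0.26,"dy": 3.8,"dz": 0,"fingers": 200},
  {"wx": 0,"wy": 0,"wz": 0.011,"dx": 0.26,"dy": 3.5,"dz": 0,"fingers": 200},
  {"wx": 0,"wy": 0,"wz": 0,"dx": 0.26,"dy": 2,"dz": 0,"fingers": 200},
  {"wx": 0,"wy": 0,"wz": 0,"dx": 0,"dy": 0,"dz": 0,"fingers": 200},
])

```text
t: 4.98
tool_pos: [0.5327, 0.3492, 0.1154]
orientation: [3.132, 0.069, -0.059]
force: [0.5, 0.2, -2.2]
opening: 0.0598
```

```bash
python3 -c "
from h import *
to(.5497,.384,.15,2.6)"
```

```text
t 4.98 pos [0.5327 0.3492 0.1154] go cm [1.7  3.48 3.46] turn [ 0.0092 -0.0374  0.0015] F [ 0.5  0.2 -2.2] open 0.0598 q6 2.02 rows>= 1.2
```

Call:
send_rows([
  {"wx": 0.009,"wy": -0.037,"wz": 0,"dx": 1.7,"dy": 3.3,"dz": 1,"fingers": 200},
  {"wx": 0,"wy": 0,"wz": 0,"dx": 0,"dy": 0,"dz": 0,"fingers": 200},
  {"wx": 0,"wy": 0,"wz": 0,"dx": 0,"dy": 0,"dz": 0,"fingers": 200},
])

```text
t: 5.23
tool_pos: [0.5449, 0.3812, 0.1149]
orientation: [3.133, 0.073, -0.018]
force: [-0.1, -1.1, -2.8]
opening: 0.0597
```

```bash
python3 -c "
from h import *
to(.5497,.384,.09,2.6)"
```

```text
t 5.23 pos [0.5449 0.3812 0.1149] go cm [ 0.48  0.28 -2.49] turn [ 0.0079 -0.0113 -0.0011] F [-0.1 -1.1 -2.8] open 0.0597 q6 2.06 rows>= 0.6
```

Call:
send_rows([
  {"wx": 0.008,"wy": -0.011,"wz": 0,"dx": 0.5,"dy": 0.28,"dz": 0,"fingers": 200},
  {"wx": 0,"wy": 0,"wz": 0,"dx": 0,"dy": 0,"dz": -1,"fingers": 200},
  {"wx": 0,"wy": 0,"wz": 0,"dx": 0,"dy": 0,"dz": -1,"fingers": 200},
  {"wx": 0,"wy": 0,"wz": 0,"dx": 0,"dy": 0,"dz": 0,"fingers": 200},
  {"wx": 0,"wy": 0,"wz": 0,"dx": 0,"dy": 0,"dz": 0,"fingers": 200},
])

```text
t: 5.65
tool_pos: [0.549, 0.3796, 0.0881]
orientation: [3.138, 0.068, -0.007]
force: [0.4, -0.5, -0.8]
opening: 0.06
```

```bash
python3 -c "
from h import *
to(.5497,.384,.015,2.6)"
```

```text
t 5.65 pos [0.549  0.3796 0.0881] go cm [ 0.07  0.44 -7.31] turn [ 0.0025 -0.0044  0.0019] F [ 0.4 -0.5 -0.8] open 0.06 q6 2.06 rows>= 1.8
```

Call:
send_rows([
  {"wx": 0.002,"wy": -0.004,"wz": 0.002,"dx": 0.07,"dy": 0.44,"dz": 0,"fingers": 200},
  {"wx": 0,"wy": 0,"wz": 0,"dx": 0,"dy": 0,"dz": -1.2,"fingers": 200},
  {"wx": 0,"wy": 0,"wz": 0,"dx": 0,"dy": 0,"dz": -1.2,"fingers": 200},
])

```text
t: 5.9
tool_pos: [0.5518, 0.3841, 0.0656]
orientation: [-3.139, -0.069, -0.006]
force: [-0.2, 0.3, -3.0]
opening: 0.0598
```

```bash
python3 -c "
from h import *
to(.5497,.384,.015,2.6)"
```

```text
t 5.9 pos [0.5518 0.3841 0.0656] go cm [-0.21 -0.01 -5.06] turn [-0.0018  0.0038  0.0014] F [-0.2  0.3 -3. ] open 0.0598 q6 2.06 rows>= 1.2
```

Call:
send_rows([
  {"wx": -0.002,"wy": 0.004,"wz": 0,"dx": -0.2,"dy": 0,"dz": -1.2,"fingers": 200},
  {"wx": 0,"wy": 0,"wz": 0,"dx": 0,"dy": 0,"dz": -1.2,"fingers": 200},
  {"wx": 0,"wy": 0,"wz": 0,"dx": 0,"dy": 0,"dz": -0.8,"fingers": 200},
  {"wx": 0,"wy": 0,"wz": 0,"dx": 0,"dy": 0,"dz": 0,"fingers": 200},
])

```text
t: 6.23
tool_pos: [0.5472, 0.383, 0.0256]
orientation: [3.138, 0.069, -0.008]
force: [-0.6, 0.2, -2.2]
opening: 0.0594
```

```bash
python3 -c "
from h import *
to(.5497,.384,.0143,2.6)"
```

```text
t 6.23 pos [0.5472 0.383  0.0256] go cm [ 0.25  0.1  -1.13] turn [ 0.003  -0.0051  0.0011] F [-0.6  0.2 -2.2] open 0.0594 q6 2.06 rows>= 0.3
```

Call:
send_rows([
  {"wx": 0.003,"wy": -0.005,"wz": 0,"dx": 0.2,"dy": 0.1,"dz": -0.3,"fingers": 200},
  {"wx": 0,"wy": 0,"wz": 0,"dx": 0,"dy": 0,"dz": -0.3,"fingers": 200},
  {"wx": 0,"wy": 0,"wz": 0,"dx": 0,"dy": 0,"dz": 0,"fingers": 200},
])

```text
t: 6.48
tool_pos: [0.5486, 0.3837, 0.0176]
orientation: [3.14, 0.07, -0.002]
force: [0.6, -0.4, -1.4]
opening: 0.0593
```

```bash
python3 -c "
from h import *
to(.5497,.384,.0143,2.6)"
```

```text
t 6.48 pos [0.5486 0.3837 0.0176] go cm [ 0.11  0.03 -0.33] turn [ 0.0008 -0.0015  0.0009] F [ 0.6 -0.4 -1.4] open 0.0593 q6 2.06 rows>= 0.1
```

Call:
send_rows([
  {"wx": 0.001,"wy": -0.001,"wz": 0,"dx": 0.1,"dy": 0,"dz": -0.3,"fingers": 200},
  {"wx": 0,"wy": 0,"wz": 0,"dx": 0,"dy": 0,"dz": -0.2,"fingers": 200},
  {"wx": 0,"wy": 0,"wz": 0,"dx": 0,"dy": 0,"dz": 0,"fingers": 200},
])

```text
t: 6.73
tool_pos: [0.5514, 0.3849, 0.016]
orientation: [-3.139, -0.07, -0.005]
force: [0.4, 0.7, -2.4]
opening: 0.0598
```

```bash
python3 -c "
from h import *
to(.5497,.384,.0143,2.6)"
```

```text
t 6.73 pos [0.5514 0.3849 0.016 ] go cm [-0.17 -0.09 -0.17] turn [-0.0023  0.0029  0.0007] F [ 0.4  0.7 -2.4] open 0.0598 q6 2.06 rows>= 0.1
```

Call:
send_rows([
  {"wx": -0.002,"wy": 0.003,"wz": 0,"dx": -0.15,"dy": -0.1,"dz": -0.2,"fingers": 200},
  {"wx": 0,"wy": 0,"wz": 0,"dx": 0,"dy": 0,"dz": 0,"fingers": 200},
])

```text
t: 6.9
tool_pos: [0.5512, 0.3846, 0.0156]
orientation: [-3.139, -0.07, -0.004]
force: [0.2, 0.1, -2.9]
opening: 0.0598
```

```bash
python3 -c "
from h import *
to(.5497,.384,.0143,2.6)"
```

```text
t 6.9 pos [0.5512 0.3846 0.0156] go cm [-0.15 -0.06 -0.13] turn [-0.002   0.0027  0.0008] F [ 0.2  0.1 -2.9] open 0.0598 q6 2.06 rows>= 0.1
```

Call:
send_rows([
  {"wx": -0.002,"wy": 0.003,"wz": 0,"dx": -0.2,"dy": -0.05,"dz": -0.2,"fingers": 200},
  {"wx": 0,"wy": 0,"wz": 0,"dx": 0,"dy": 0,"dz": -0.1,"fingers": 62},
  {"wx": 0,"wy": 0,"wz": 0,"dx": 0,"dy": 0,"dz": 0,"fingers": 62},
  {"wx": 0,"wy": 0,"wz": 0,"dx": 0,"dy": 0,"dz": 0,"fingers": 62},
  {"wx": 0,"wy": 0,"wz": 0,"dx": 0,"dy": 0,"dz": 1,"fingers": 62},
  {"wx": 0,"wy": 0,"wz": 0,"dx": 0,"dy": 0,"dz": 2,"fingers": 62},
  {"wx": 0,"wy": 0,"wz": 0,"dx": 0,"dy": 0,"dz": 3,"fingers": 62},
  {"wx": 0,"wy": 0,"wz": 0,"dx": 0,"dy": 0,"dz": 3,"fingers": 62},
  {"wx": 0,"wy": 0,"wz": 0,"dx": 0,"dy": 0,"dz": 3,"fingers": 62},
  {"wx": 0,"wy": 0,"wz": 0,"dx": 0,"dy": 0,"dz": 0,"fingers": 62},
])

```text
t: 7.73
tool_pos: [0.547, 0.3826, 0.138]
orientation: [3.139, 0.07, -0.006]
force: [1.5, 0.6, 1.5]
opening: 0.0703
```

```bash
python3 -c "
from h import *
to(.535,-.393,.18,-21.3)"
```

```text
t 7.73 pos [0.547  0.3826 0.138 ] go cm [ -1.2  -77.56   4.2 ] turn [ 0.0015 -0.0043 -0.4163] F [1.5 0.6 1.5] open 0.0703 q6 2.06 rows>= 18.6
```

Call:
send_rows([
  {"wx": 0,"wy": 0,"wz": -0.022,"dx": 0,"dy": -2.5,"dz": 0.8,"fingers": 0},
  {"wx": 0,"wy": 0,"wz": -0.022,"dx": 0,"dy": -3.8,"dz": 0.8,"fingers": 0},
  {"wx": 0,"wy": 0,"wz": -0.022,"dx": 0,"dy": -3.8,"dz": 0.6,"fingers": 0},
  {"wx": 0,"wy": 0,"wz": -0.022,"dx": 0,"dy": -3.8,"dz": 0.6,"fingers": 0},
  {"wx": 0,"wy": 0,"wz": -0.022,"dx": 0,"dy": -3.8,"dz": 0.4,"fingers": 0},
  {"wx": 0,"wy": 0,"wz": -0.022,"dx": 0,"dy": -3.8,"dz": 0.3,"fingers": 0},
  {"wx": 0,"wy": 0,"wz": -0.022,"dx": 0,"dy": -3.8,"dz": 0.3,"fingers": 0},
  {"wx": 0,"wy": 0,"wz": -0.022,"dx": 0,"dy": -3.8,"dz": 0.3,"fingers": 0},
  {"wx": 0,"wy": 0,"wz": -0.022,"dx": 0,"dy": -3.8,"dz": 0.3,"fingers": 0},
  {"wx": 0,"wy": 0,"wz": -0.022,"dx": 0,"dy": -3.8,"dz": 0.3,"fingers": 0},
  {"wx": 0,"wy": 0,"wz": -0.022,"dx": 0,"dy": -3.8,"dz": 0.3,"fingers": 0},
  {"wx": 0,"wy": 0,"wz": -0.022,"dx": 0,"dy": -3.8,"dz": 0.3,"fingers": 0},
  {"wx": 0,"wy": 0,"wz": -0.022,"dx": 0,"dy": -3.8,"dz": 0.3,"fingers": 0},
  {"wx": 0,"wy": 0,"wz": -0.022,"dx": 0,"dy": -3.8,"dz": 0.3,"fingers": 0},
  {"wx": 0,"wy": 0,"wz": -0.022,"dx": 0,"dy": -3.8,"dz": 0.3,"fingers": 0},
  {"wx": 0,"wy": 0,"wz": -0.022,"dx": 0,"dy": -3.8,"dz": 0.3,"fingers": 0},
  {"wx": 0,"wy": 0,"wz": -0.022,"dx": 0,"dy": -3.8,"dz": 0.3,"fingers": 0},
  {"wx": 0,"wy": 0,"wz": -0.02,"dx": 0,"dy": -3.8,"dz": 0.3,"fingers": 0},
  {"wx": 0,"wy": 0,"wz": -0.02,"dx": 0,"dy": -3.8,"dz": 0.3,"fingers": 0},
  {"wx": 0,"wy": 0,"wz": 0,"dx": 0,"dy": 0,"dz": 0,"fingers": 0},
])

```text
t: 9.4
tool_pos: [0.5396, -0.3553, 0.2334]
orientation: [3.083, -0.596, 0.028]
force: [0.7, -0.0, -0.4]
opening: 0.0932
```

```bash
python3 -c "
from h import *
im=robot.read_camera('top')[:,:,::-1];cv2.imwrite('pics/t1.png',im)
cv2.imwrite('pics/t1a.png',cv2.resize(im[230:310,140:240],None,fx=7,fy=7,interpolation=2))
cv2.imwrite('pics/t1b.png',cv2.resize(im[225:320,310:390],None,fx=6,fy=6,interpolation=2))
to(.535,-.393,.18,-21.3)"
```

```text
t 9.45 pos [ 0.5401 -0.3527  0.2333] go cm [-0.51 -4.03 -5.33] turn [0.0028 0.0175 0.0087] F [0.4 0.3 0.8] open 0.0928 q6 1.29 rows>= 1.6
```

View pics/t1a.png

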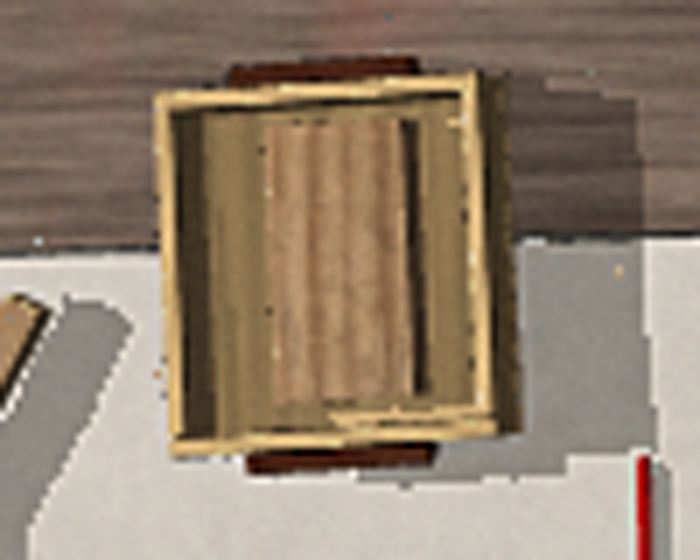

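View pics/t1b.png

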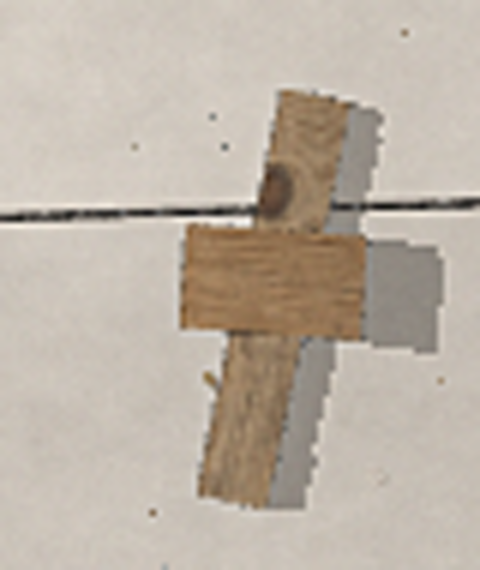

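```bash
python3 -c "
from h import *
quad('rim',crop([(156,94),(476,72),(497,433),(172,455)],(140,230),7),.056)
quad('big',crop([(266,122),(402,120),(412,400),(274,403)],(140,230),7),.036)
quad('short',crop([(185,224),(367,236),(363,340),(181,328)],(310,225),6),.041)
"
```

```text
rim c [0.5485 0.3846] len 0.1539 ang 2.4 wid 0.1381 angw 2.2
big c [0.5497 0.3842] len 0.121 ang 1.3 wid 0.0594 angw -0.7
short c [ 0.5205 -0.1198] len 0.0518 ang -4.2 wid 0.0909 angw -5.5
```

Call:
send_rows([
  {"wx": 0.003,"wy": 0.017,"wz": 0.009,"dx": -0.5,"dy": -3.9,"dz": 0,"fingers": 0},
  {"wx": 0,"wy": 0,"wz": 0,"dx": 0,"dy": 0,"dz": -2.5,"fingers": 0},
  {"wx": 0,"wy": 0,"wz": 0,"dx": 0,"dy": 0,"dz": -3,"fingers": 0},
  {"wx": 0,"wy": 0,"wz": 0,"dx": 0,"dy": 0,"dz": -3,"fingers": 0},
  {"wx": 0,"wy": 0,"wz": 0,"dx": 0,"dy": 0,"dz": -3,"fingers": 0},
  {"wx": 0,"wy": 0,"wz": 0,"dx": 0,"dy": 0,"dz": -2,"fingers": 30},
  {"wx": 0,"wy": 0,"wz": 0,"dx": 0,"dy": 0,"dz": 0,"fingers": 30},
  {"wx": 0,"wy": 0,"wz": 0,"dx": 0,"dy": 0,"dz": 0,"fingers": 30},
])

```text
t: 10.12
tool_pos: [0.5363, -0.3843, 0.0969]
orientation: [-3.086, 0.572, -0.004]
force: [0.6, 0.3, 0.1]
opening: 0.0825
```

```bash
python3 -c "
from h import *
to(.535,-.393,.004,-21.3)"
```

```text
t 10.12 pos [ 0.5363 -0.3843  0.0969] go cm [-0.13 -0.87 -9.29] turn [-0.0023  0.003  -0.0055] F [0.6 0.3 0.1] open 0.0825 q6 1.23 rows>= 2.2
```

Call:
send_rows([
  {"wx": -0.002,"wy": 0.003,"wz": -0.005,"dx": -0.1,"dy": -0.9,"dz": -1,"fingers": 30},
  {"wx": 0,"wy": 0,"wz": 0,"dx": 0,"dy": 0,"dz": -2,"fingers": 30},
  {"wx": 0,"wy": 0,"wz": 0,"dx": 0,"dy": 0,"dz": -2,"fingers": 30},
  {"wx": 0,"wy": 0,"wz": 0,"dx": 0,"dy": 0,"dz": -1,"fingers": 30},
  {"wx": 0,"wy": 0,"wz": 0,"dx": 0,"dy": 0,"dz": 0,"fingers": 30},
  {"wx": 0,"wy": 0,"wz": 0,"dx": 0,"dy": 0,"dz": 0,"fingers": 30},
])

```text
t: 10.62
tool_pos: [0.541, -0.3974, 0.0452]
orientation: [3.081, -0.575, 0.019]
force: [0.5, -0.1, 0.3]
opening: 0.0821
```

```bash
python3 -c "
from h import *
to(.535,-.393,.004,-21.3)"
```

```text
t 10.62 pos [ 0.541  -0.3974  0.0452] go cm [-0.6   0.44 -4.12] turn [ 0.0098  0.0106 -0.0025] F [ 0.5 -0.1  0.3] open 0.0821 q6 1.23 rows>= 1.0
```

Call:
send_rows([
  {"wx": 0.01,"wy": 0.011,"wz": -0.002,"dx": -0.6,"dy": 0.44,"dz": -1,"fingers": 30},
  {"wx": 0,"wy": 0,"wz": 0,"dx": 0,"dy": 0,"dz": -1,"fingers": 30},
  {"wx": 0,"wy": 0,"wz": 0,"dx": 0,"dy": 0,"dz": 0,"fingers": 30},
  {"wx": 0,"wy": 0,"wz": 0,"dx": 0,"dy": 0,"dz": 0,"fingers": 30},
])

```text
t: 10.95
tool_pos: [0.5366, -0.3946, 0.0281]
orientation: [3.085, -0.58, 0.006]
force: [0.2, -0.6, 0.8]
opening: 0.0819
```

```bash
python3 -c "
from h import *
to(.535,-.393,.004,-21.3)"
```

```text
t 10.95 pos [ 0.5366 -0.3946  0.0281] go cm [-0.16  0.16 -2.41] turn [ 0.0029  0.0031 -0.0002] F [ 0.2 -0.6  0.8] open 0.0819 q6 1.23 rows>= 0.6
```

Call:
send_rows([
  {"wx": 0.003,"wy": 0.003,"wz": 0,"dx": -0.2,"dy": 0.2,"dz": -1,"fingers": 30},
  {"wx": 0,"wy": 0,"wz": 0,"dx": 0,"dy": 0,"dz": -0.8,"fingers": 30},
  {"wx": 0,"wy": 0,"wz": 0,"dx": 0,"dy": 0,"dz": 0,"fingers": 30},
  {"wx": 0,"wy": 0,"wz": 0,"dx": 0,"dy": 0,"dz": 0,"fingers": 30},
])

```text
t: 11.28
tool_pos: [0.5346, -0.3927, 0.0088]
orientation: [3.087, -0.58, 0.001]
force: [-1.2, 0.3, 0.1]
opening: 0.0822
```

```bash
python3 -c "
from h import *
to(.535,-.393,.004,-21.3)"
```

```text
t 11.28 pos [ 0.5346 -0.3927  0.0088] go cm [ 0.04 -0.03 -0.48] turn [ 0.0002  0.0005 -0.0002] F [-1.2  0.3  0.1] open 0.0822 q6 1.23 rows>= 0.1
```

Call:
send_rows([
  {"wx": 0,"wy": 0,"wz": 0,"dx": 0,"dy": 0,"dz": -0.5,"fingers": 30},
  {"wx": 0,"wy": 0,"wz": 0,"dx": 0,"dy": 0,"dz": 0,"fingers": 30},
])

```text
t: 11.45
tool_pos: [0.5345, -0.3925, 0.0031]
orientation: [-3.087, 0.58, -0.0]
force: [-0.5, 0.8, -0.1]
opening: 0.0822
```

```bash
python3 -c "
from h import *
to(.535,-.393,.004,-21.3)"
```

```text
t 11.45 pos [ 0.5345 -0.3925  0.0031] go cm [ 0.05 -0.05  0.09] turn [-0.0001  0.0001 -0.0002] F [-0.5  0.8 -0.1] open 0.0822 q6 1.23 rows>= 0.0
```

Call:
send_rows([
  {"wx": 0,"wy": 0,"wz": 0,"dx": 0.05,"dy": -0.05,"dz": 0,"fingers": 80},
  {"wx": 0,"wy": 0,"wz": 0,"dx": 0,"dy": 0,"dz": 0,"fingers": 220},
  {"wx": 0,"wy": 0,"wz": 0,"dx": 0,"dy": 0,"dz": 0,"fingers": 220},
  {"wx": 0,"wy": 0,"wz": 0,"dx": 0,"dy": 0,"dz": 0,"fingers": 220},
  {"wx": 0,"wy": 0,"wz": 0,"dx": 0,"dy": 0,"dz": 0,"fingers": 220},
  {"wx": 0,"wy": 0,"wz": 0,"dx": 0,"dy": 0,"dz": 0,"fingers": 220},
], newtons=35)

```text
t: 11.95
tool_pos: [0.5356, -0.3935, 0.0038]
orientation: [3.087, -0.58, 0.002]
force: [0.2, -1.1, -0.8]
opening: 0.0478
```

```bash
python3 -c "
from h import *
to(.535,-.393,.004,-21.3)"
```

```text
t 11.95 pos [ 0.5356 -0.3935  0.0038] go cm [-0.06  0.05  0.02] turn [ 0.0007  0.001  -0.0002] F [ 0.2 -1.1 -0.8] open 0.0478 q6 1.23 rows>= 0.0
```

Call:
send_rows([
  {"wx": 0,"wy": 0,"wz": 0,"dx": 0,"dy": 0,"dz": 1.5,"fingers": 220},
  {"wx": 0,"wy": 0,"wz": 0,"dx": 0,"dy": 0,"dz": 2.5,"fingers": 220},
  {"wx": 0,"wy": 0,"wz": 0,"dx": 0,"dy": 0,"dz": 3,"fingers": 220},
  {"wx": 0,"wy": 0,"wz": 0,"dx": 0,"dy": 0,"dz": 3,"fingers": 220},
  {"wx": 0,"wy": 0,"wz": 0,"dx": 0,"dy": 0,"dz": 3,"fingers": 220},
  {"wx": 0,"wy": 0,"wz": 0,"dx": 0,"dy": 0,"dz": 0,"fingers": 220},
  {"wx": 0,"wy": 0,"wz": 0,"dx": 0,"dy": 0,"dz": 0,"fingers": 220},
])

```text
t: 12.53
tool_pos: [0.5325, -0.3908, 0.1426]
orientation: [-3.086, 0.58, 0.004]
force: [-0.2, 0.9, -1.9]
opening: 0.0473
```

```bash
python3 -c "
from h import *
to(.5485,.3845,.15,2.4)"
```

```text
t 12.53 pos [ 0.5325 -0.3908  0.1426] go cm [ 1.6  77.53  0.74] turn [-0.0018 -0.0029  0.4133] F [-0.2  0.9 -1.9] open 0.0473 q6 1.23 rows>= 18.6
```

Call:
send_rows([
  {"wx": 0,"wy": 0,"wz": 0.022,"dx": 0.08,"dy": 2,"dz": 0.3,"fingers": 220},
  {"wx": 0,"wy": 0,"wz": 0.022,"dx": 0.08,"dy": 3.5,"dz": 0.3,"fingers": 220},
  {"wx": 0,"wy": 0,"wz": 0.022,"dx": 0.08,"dy": 3.8,"dz": 0.3,"fingers": 220},
  {"wx": 0,"wy": 0,"wz": 0.022,"dx": 0.08,"dy": 3.8,"dz": 0.3,"fingers": 220},
  {"wx": 0,"wy": 0,"wz": 0.022,"dx": 0.08,"dy": 3.8,"dz": 0.3,"fingers": 220},
  {"wx": 0,"wy": 0,"wz": 0.022,"dx": 0.08,"dy": 3.8,"dz": 0.3,"fingers": 220},
  {"wx": 0,"wy": 0,"wz": 0.022,"dx": 0.08,"dy": 3.8,"dz": 0.3,"fingers": 220},
  {"wx": 0,"wy": 0,"wz": 0.022,"dx": 0.08,"dy": 3.8,"dz": 0.3,"fingers": 220},
  {"wx": 0,"wy": 0,"wz": 0.022,"dx": 0.08,"dy": 3.8,"dz": 0.3,"fingers": 220},
  {"wx": 0,"wy": 0,"wz": 0.022,"dx": 0.08,"dy": 3.8,"dz": 0.3,"fingers": 220},
  {"wx": 0,"wy": 0,"wz": 0.022,"dx": 0.08,"dy": 3.8,"dz": 0.3,"fingers": 220},
  {"wx": 0,"wy": 0,"wz": 0.022,"dx": 0.08,"dy": 3.8,"dz": 0.3,"fingers": 220},
  {"wx": 0,"wy": 0,"wz": 0.022,"dx": 0.08,"dy": 3.8,"dz": 0.3,"fingers": 220},
  {"wx": 0,"wy": 0,"wz": 0.022,"dx": 0.08,"dy": 3.8,"dz": 0.3,"fingers": 220},
  {"wx": 0,"wy": 0,"wz": 0.022,"dx": 0.08,"dy": 3.8,"dz": 0.3,"fingers": 220},
  {"wx": 0,"wy": 0,"wz": 0.022,"dx": 0.08,"dy": 3.8,"dz": 0.3,"fingers": 220},
  {"wx": 0,"wy": 0,"wz": 0.022,"dx": 0.08,"dy": 3.8,"dz": 0.3,"fingers": 220},
  {"wx": 0,"wy": 0,"wz": 0.022,"dx": 0.08,"dy": 3.5,"dz": 0.3,"fingers": 220},
  {"wx": 0,"wy": 0,"wz": 0.016,"dx": 0.08,"dy": 2,"dz": 0,"fingers": 220},
  {"wx": 0,"wy": 0,"wz": 0,"dx": 0,"dy": 0,"dz": 0,"fingers": 220},
])

```text
t: 14.2
tool_pos: [0.5309, 0.3189, 0.1924]
orientation: [3.139, 0.086, -0.022]
force: [0.3, 0.0, -1.7]
opening: 0.0475
```

```bash
python3 -c "
from h import *
to(.5485,.3845,.12,2.4)"
```

```text
t 14.2 pos [0.5309 0.3189 0.1924] go cm [ 1.76  6.56 -7.24] turn [ 0.0016 -0.0138 -0.0131] F [ 0.3  0.  -1.7] open 0.0475 q6 1.97 rows>= 2.4
```

Call:
send_rows([
  {"wx": 0.001,"wy": -0.014,"wz": -0.006,"dx": 0.9,"dy": 3.2,"dz": 0,"fingers": 220},
  {"wx": 0,"wy": 0,"wz": -0.006,"dx": 0.9,"dy": 2.8,"dz": -1,"fingers": 220},
  {"wx": 0,"wy": 0,"wz": 0,"dx": 0,"dy": 0,"dz": -2,"fingers": 220},
  {"wx": 0,"wy": 0,"wz": 0,"dx": 0,"dy": 0,"dz": -2,"fingers": 220},
  {"wx": 0,"wy": 0,"wz": 0,"dx": 0,"dy": 0,"dz": 0,"fingers": 220},
  {"wx": 0,"wy": 0,"wz": 0,"dx": 0,"dy": 0,"dz": 0,"fingers": 220},
])

```text
t: 14.7
tool_pos: [0.5467, 0.3795, 0.137]
orientation: [3.135, 0.068, -0.008]
force: [0.4, -0.0, 0.2]
opening: 0.0475
```

```bash
python3 -c "
from h import *
to(.5485,.3845,.09,2.4)"
```

```text
t 14.7 pos [0.5467 0.3795 0.137 ] go cm [ 0.18  0.5  -4.7 ] turn [ 0.0056 -0.005  -0.0017] F [ 0.4 -0.   0.2] open 0.0475 q6 2.06 rows>= 1.1
```

Call:
send_rows([
  {"wx": 0.006,"wy": -0.005,"wz": -0.001,"dx": 0.2,"dy": 0.5,"dz": -1,"fingers": 220},
  {"wx": 0,"wy": 0,"wz": 0,"dx": 0,"dy": 0,"dz": -1.5,"fingers": 220},
  {"wx": 0,"wy": 0,"wz": 0,"dx": 0,"dy": 0,"dz": -1,"fingers": 220},
  {"wx": 0,"wy": 0,"wz": 0,"dx": 0,"dy": 0,"dz": 0,"fingers": 220},
  {"wx": 0,"wy": 0,"wz": 0,"dx": 0,"dy": 0,"dz": 0,"fingers": 220},
])

```text
t: 15.12
tool_pos: [0.5502, 0.3826, 0.1013]
orientation: [-3.139, -0.062, -0.004]
force: [0.5, -0.5, -0.3]
opening: 0.0471
```

```bash
python3 -c "
from h import *
to(.549,.3845,.041,2.4)"
```

```text
t 15.12 pos [0.5502 0.3826 0.1013] go cm [-0.12  0.19 -6.03] turn [-0.0015  0.0024  0.0025] F [ 0.5 -0.5 -0.3] open 0.0471 q6 2.06 rows>= 1.4
```

Call:
send_rows([
  {"wx": -0.001,"wy": 0.002,"wz": 0.002,"dx": -0.1,"dy": 0.2,"dz": -0.8,"fingers": 220},
  {"wx": 0,"wy": 0,"wz": 0,"dx": 0,"dy": 0,"dz": -1.2,"fingers": 220},
  {"wx": 0,"wy": 0,"wz": 0,"dx": 0,"dy": 0,"dz": -0.8,"fingers": 220},
  {"wx": 0,"wy": 0,"wz": 0,"dx": 0,"dy": 0,"dz": 0,"fingers": 220},
  {"wx": 0,"wy": 0,"wz": 0,"dx": 0,"dy": 0,"dz": 0,"fingers": 220},
])

```text
t: 15.53
tool_pos: [0.5497, 0.3848, 0.0716]
orientation: [-3.14, -0.065, -0.003]
force: [-0.8, -0.1, -0.8]
opening: 0.0473
```

```bash
python3 -c "
from h import *
to(.549,.3845,.041,2.4)"
```

```text
t 15.53 pos [0.5497 0.3848 0.0716] go cm [-0.07 -0.03 -3.06] turn [-0.0012  0.0017  0.0006] F [-0.8 -0.1 -0.8] open 0.0473 q6 2.06 rows>= 0.7
```

Call:
send_rows([
  {"wx": -0.001,"wy": 0.002,"wz": 0,"dx": -0.05,"dy": 0,"dz": -0.8,"fingers": 220},
  {"wx": 0,"wy": 0,"wz": 0,"dx": 0,"dy": 0,"dz": -0.8,"fingers": 220},
  {"wx": 0,"wy": 0,"wz": 0,"dx": 0,"dy": 0,"dz": -0.5,"fingers": 220},
  {"wx": 0,"wy": 0,"wz": 0,"dx": 0,"dy": 0,"dz": 0,"fingers": 220},
  {"wx": 0,"wy": 0,"wz": 0,"dx": 0,"dy": 0,"dz": 0,"fingers": 220},
])

```text
t: 15.95
tool_pos: [0.5491, 0.3849, 0.0483]
orientation: [-3.141, -0.065, 0.001]
force: [0.2, 0.3, -0.1]
opening: 0.0477
```

```bash
python3 -c "
from h import *
to(.549,.3845,.041,2.4)"
```

```text
t 15.95 pos [0.5491 0.3849 0.0483] go cm [-0.01 -0.04 -0.73] turn [-0.0001 -0.0005  0.0004] F [ 0.2  0.3 -0.1] open 0.0477 q6 2.06 rows>= 0.2
```

Call:
send_rows([
  {"wx": 0,"wy": 0,"wz": 0,"dx": 0,"dy": 0,"dz": -0.4,"fingers": 220},
  {"wx": 0,"wy": 0,"wz": 0,"dx": 0,"dy": 0,"dz": -0.2,"fingers": 220},
  {"wx": 0,"wy": 0,"wz": 0,"dx": 0,"dy": 0,"dz": 0,"fingers": 220},
])

```text
t: 16.2
tool_pos: [0.5493, 0.385, 0.0422]
orientation: [-3.141, -0.065, -0.0]
force: [-0.9, -0.8, -0.6]
opening: 0.0474
```

```bash
python3 -c "
from h import *
to(.549,.3845,.0405,2.4)"
```

```text
t 16.2 pos [0.5493 0.385  0.0422] go cm [-0.03 -0.05 -0.17] turn [-0.0004  0.      0.0004] F [-0.9 -0.8 -0.6] open 0.0474 q6 2.06 rows>= 0.0
```

Lower the last bit, release, retreat.

Call:
send_rows([
  {"wx": 0,"wy": 0,"wz": 0,"dx": 0,"dy": 0,"dz": -0.15,"fingers": 220},
  {"wx": 0,"wy": 0,"wz": 0,"dx": 0,"dy": 0,"dz": 0,"fingers": 220},
  {"wx": 0,"wy": 0,"wz": 0,"dx": 0,"dy": 0,"dz": 0,"fingers": 80},
  {"wx": 0,"wy": 0,"wz": 0,"dx": 0,"dy": 0,"dz": 0,"fingers": 80},
  {"wx": 0,"wy": 0,"wz": 0,"dx": 0,"dy": 0,"dz": 0,"fingers": 80},
  {"wx": 0,"wy": 0,"wz": 0,"dx": 0,"dy": 0,"dz": 1,"fingers": 80},
  {"wx": 0,"wy": 0,"wz": 0,"dx": 0,"dy": 0,"dz": 2,"fingers": 80},
  {"wx": 0,"wy": 0,"wz": 0,"dx": 0,"dy": 0,"dz": 3,"fingers": 80},
  {"wx": 0,"wy": 0,"wz": 0,"dx": 0,"dy": 0,"dz": 3,"fingers": 80},
  {"wx": 0,"wy": 0,"wz": 0,"dx": 0,"dy": 0,"dz": 1,"fingers": 80},
])

```text
t: 17.03
tool_pos: [0.5471, 0.3837, 0.1441]
orientation: [3.139, 0.065, -0.007]
force: [0.9, 0.6, 1.9]
opening: 0.0637
```

```bash
python3 -c "
from h import *
to(.5205,-.1197,.12,-95)
to(.5205,-.1197,.12,-50)"
```

```text
t 17.03 pos [0.5471 0.3837 0.1441] go cm [ -2.66 -50.34  -2.41] turn [ 0.0052 -0.0021  1.4421] F [0.9 0.6 1.9] open 0.0637 q6 2.06 rows>= 12.1
t 17.03 pos [0.5471 0.3837 0.1441] go cm [ -2.66 -50.34  -2.41] turn [ 1.000e-04 -5.300e-03 -9.141e-01] F [0.9 0.6 1.9] open 0.0637 q6 2.06 rows>= 12.1
```

Call:
send_rows([
  {"wx": 0,"wy": 0,"wz": 0.05,"dx": -0.15,"dy": -2,"dz": 0.5,"fingers": 80},
  {"wx": 0,"wy": 0,"wz": 0.09,"dx": -0.15,"dy": -3.15,"dz": 0.3,"fingers": 80},
  {"wx": 0,"wy": 0,"wz": 0.09,"dx": -0.15,"dy": -3.15,"dz": 0.2,"fingers": 80},
  {"wx": 0,"wy": 0,"wz": 0.09,"dx": -0.15,"dy": -3.15,"dz": 0.2,"fingers": 40},
  {"wx": 0,"wy": 0,"wz": 0.09,"dx": -0.15,"dy": -3.15,"dz": 0.2,"fingers": 40},
  {"wx": 0,"wy": 0,"wz": 0.09,"dx": -0.15,"dy": -3.15,"dz": 0,"fingers": 40},
  {"wx": 0,"wy": 0,"wz": 0.09,"dx": -0.15,"dy": -3.15,"dz": 0,"fingers": 40},
  {"wx": 0,"wy": 0,"wz": 0.09,"dx": -0.15,"dy": -3.15,"dz": 0,"fingers": 40},
  {"wx": 0,"wy": 0,"wz": 0.09,"dx": -0.15,"dy": -3.15,"dz": 0,"fingers": 40},
  {"wx": 0,"wy": 0,"wz": 0.09,"dx": -0.15,"dy": -3.15,"dz": 0,"fingers": 40},
  {"wx": 0,"wy": 0,"wz": 0.09,"dx": -0.15,"dy": -3.15,"dz": 0,"fingers": 40},
  {"wx": 0,"wy": 0,"wz": 0.09,"dx": -0.15,"dy": -3.15,"dz": 0,"fingers": 40},
  {"wx": 0,"wy": 0,"wz": 0.09,"dx": -0.15,"dy": -3.15,"dz": 0,"fingers": 40},
  {"wx": 0,"wy": 0,"wz": 0.09,"dx": -0.15,"dy": -3.15,"dz": 0,"fingers": 40},
  {"wx": 0,"wy": 0,"wz": 0.09,"dx": -0.15,"dy": -3,"dz": 0,"fingers": 40},
  {"wx": 0,"wy": 0,"wz": 0.09,"dx": -0.15,"dy": -2,"dz": 0,"fingers": 40},
  {"wx": 0,"wy": 0,"wz": 0,"dx": 0,"dy": 0,"dz": 0,"fingers": 40},
  {"wx": 0,"wy": 0,"wz": 0,"dx": 0,"dy": 0,"dz": 0,"fingers": 40},
])

```text
t: 18.53
tool_pos: [0.5209, -0.1144, 0.1664]
orientation: [-2.279, -2.156, -0.014]
force: [0.7, -0.1, -0.1]
opening: 0.0784
```

```bash
python3 -c "
from h import *
im=robot.read_camera('top')[:,:,::-1];cv2.imwrite('pics/t2.png',im)
cv2.imwrite('pics/t2a.png',cv2.resize(im[230:310,140:240],None,fx=7,fy=7,interpolation=2))
to(.5205,-.1197,.12,-95)"
```

```text
t 18.58 pos [ 0.5209 -0.1142  0.1664] go cm [-0.04 -0.55 -4.64] turn [-0.0088  0.0036 -0.0321] F [ 0.4 -0.7 -0.2] open 0.0786 q6 -0.26 rows>= 1.1
```

View pics/t2a.png

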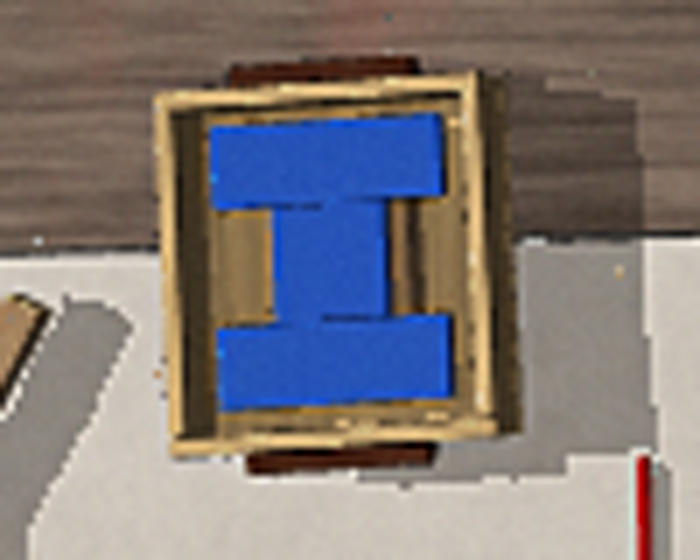

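Call:
send_rows([
  {"wx": -0.009,"wy": 0.004,"wz": -0.032,"dx": 0,"dy": -0.5,"dz": -1,"fingers": 40},
  {"wx": 0,"wy": 0,"wz": 0,"dx": 0,"dy": 0,"dz": -2,"fingers": 40},
  {"wx": 0,"wy": 0,"wz": 0,"dx": 0,"dy": 0,"dz": -2.5,"fingers": 40},
  {"wx": 0,"wy": 0,"wz": 0,"dx": 0,"dy": 0,"dz": -2,"fingers": 40},
  {"wx": 0,"wy": 0,"wz": 0,"dx": 0,"dy": 0,"dz": -1,"fingers": 40},
  {"wx": 0,"wy": 0,"wz": 0,"dx": 0,"dy": 0,"dz": 0,"fingers": 40},
  {"wx": 0,"wy": 0,"wz": 0,"dx": 0,"dy": 0,"dz": 0,"fingers": 40},
])

```text
t: 19.17
tool_pos: [0.5233, -0.1116, 0.0806]
orientation: [2.32, 2.114, 0.005]
force: [-0.3, 0.9, 0.9]
opening: 0.0783
```

```bash
python3 -c "
from h import *
quad('div',crop([(208,127),(441,113),(454,397),(217,411)],(140,230),7),.048)
to(.5205,-.1197,.024,-95)"
```

```text
div c [0.5492 0.3847] len 0.1216 ang 1.6 wid 0.1011 angw 1.7
t 19.17 pos [ 0.5233 -0.1116  0.0806] go cm [-0.28 -0.81 -5.66] turn [-0.      0.0045  0.0057] F [-0.3  0.9  0.9] open 0.0783 q6 -0.21 rows>= 1.4
```

Call:
send_rows([
  {"wx": 0,"wy": 0.004,"wz": 0.006,"dx": -0.3,"dy": -0.8,"dz": 0,"fingers": 40},
  {"wx": 0,"wy": 0,"wz": 0,"dx": 0,"dy": 0,"dz": 0,"fingers": 40},
  {"wx": 0,"wy": 0,"wz": 0,"dx": 0,"dy": 0,"dz": 0,"fingers": 40},
])

```text
t: 19.42
tool_pos: [0.5216, -0.1196, 0.0834]
orientation: [2.312, 2.123, 0.003]
force: [-0.2, 0.3, -0.4]
opening: 0.078
```

```bash
python3 -c "
from h import *
to(.5205,-.1197,.024,-95)"
```

```text
t 19.42 pos [ 0.5216 -0.1196  0.0834] go cm [-0.11 -0.01 -5.94] turn [ 0.0008  0.003  -0.002 ] F [-0.2  0.3 -0.4] open 0.078 q6 -0.24 rows>= 1.4
```

Call:
send_rows([
  {"wx": 0,"wy": 0.003,"wz": -0.002,"dx": -0.1,"dy": 0,"dz": -1.2,"fingers": 40},
  {"wx": 0,"wy": 0,"wz": 0,"dx": 0,"dy": 0,"dz": -1.5,"fingers": 40},
  {"wx": 0,"wy": 0,"wz": 0,"dx": 0,"dy": 0,"dz": -1,"fingers": 40},
  {"wx": 0,"wy": 0,"wz": 0,"dx": 0,"dy": 0,"dz": 0,"fingers": 40},
  {"wx": 0,"wy": 0,"wz": 0,"dx": 0,"dy": 0,"dz": 0,"fingers": 40},
])

```text
t: 19.83
tool_pos: [0.5233, -0.1213, 0.0473]
orientation: [2.314, 2.115, 0.004]
force: [-0.0, -0.8, 0.0]
opening: 0.0784
```

```bash
python3 -c "
from h import *
to(.5205,-.1197,.024,-95)"
```

```text
t 19.83 pos [ 0.5233 -0.1213  0.0473] go cm [-0.28  0.16 -2.33] turn [0.0031 0.0065 0.0024] F [-0.  -0.8  0. ] open 0.0784 q6 -0.23 rows>= 0.6
```

Call:
send_rows([
  {"wx": 0.003,"wy": 0.006,"wz": 0.002,"dx": -0.3,"dy": 0.15,"dz": -0.7,"fingers": 40},
  {"wx": 0,"wy": 0,"wz": 0,"dx": 0,"dy": 0,"dz": -0.7,"fingers": 40},
  {"wx": 0,"wy": 0,"wz": 0,"dx": 0,"dy": 0,"dz": -0.3,"fingers": 40},
  {"wx": 0,"wy": 0,"wz": 0,"dx": 0,"dy": 0,"dz": 0,"fingers": 40},
  {"wx": 0,"wy": 0,"wz": 0,"dx": 0,"dy": 0,"dz": 0,"fingers": 40},
])

```text
t: 20.25
tool_pos: [0.5201, -0.1198, 0.0291]
orientation: [2.317, 2.122, 0.0]
force: [-0.9, 0.3, 0.3]
opening: 0.078
```

```bash
python3 -c "
from h import *
to(.5205,-.1197,.024,-95)"
```

```text
t 20.25 pos [ 0.5201 -0.1198  0.0291] go cm [ 0.04  0.01 -0.51] turn [-0.0001  0.0002  0.0004] F [-0.9  0.3  0.3] open 0.078 q6 -0.23 rows>= 0.1
```

Call:
send_rows([
  {"wx": 0,"wy": 0,"wz": 0,"dx": 0.04,"dy": 0,"dz": -0.5,"fingers": 40},
  {"wx": 0,"wy": 0,"wz": 0,"dx": 0,"dy": 0,"dz": 0,"fingers": 40},
  {"wx": 0,"wy": 0,"wz": 0,"dx": 0,"dy": 0,"dz": 0,"fingers": 90},
  {"wx": 0,"wy": 0,"wz": 0,"dx": 0,"dy": 0,"dz": 0,"fingers": 220},
  {"wx": 0,"wy": 0,"wz": 0,"dx": 0,"dy": 0,"dz": 0,"fingers": 220},
  {"wx": 0,"wy": 0,"wz": 0,"dx": 0,"dy": 0,"dz": 0,"fingers": 220},
  {"wx": 0,"wy": 0,"wz": 0,"dx": 0,"dy": 0,"dz": 0,"fingers": 220},
])

```text
t: 20.83
tool_pos: [0.5215, -0.12, 0.0246]
orientation: [2.316, 2.121, 0.002]
force: [0.1, 0.4, -1.5]
opening: 0.052
```

```bash
python3 -c "
from h import *
to(.5205,-.1197,.024,-95)"
```

```text
t 20.83 pos [ 0.5215 -0.12    0.0246] go cm [-0.1   0.03 -0.06] turn [0.0004 0.0018 0.0003] F [ 0.1  0.4 -1.5] open 0.052 q6 -0.23 rows>= 0.0
```

Call:
send_rows([
  {"wx": 0,"wy": 0,"wz": 0,"dx": 0,"dy": 0,"dz": 1.5,"fingers": 220},
  {"wx": 0,"wy": 0,"wz": 0,"dx": 0,"dy": 0,"dz": 2.5,"fingers": 220},
  {"wx": 0,"wy": 0,"wz": 0,"dx": 0,"dy": 0,"dz": 3,"fingers": 220},
  {"wx": 0,"wy": 0,"wz": 0,"dx": 0,"dy": 0,"dz": 3,"fingers": 220},
  {"wx": 0,"wy": 0,"wz": 0,"dx": 0,"dy": 0,"dz": 3,"fingers": 220},
  {"wx": 0,"wy": 0,"wz": 0,"dx": 0,"dy": 0,"dz": 0,"fingers": 220},
  {"wx": 0,"wy": 0,"wz": 0,"dx": 0,"dy": 0,"dz": 0,"fingers": 220},
])

```text
t: 21.42
tool_pos: [0.5171, -0.1186, 0.1575]
orientation: [-2.313, -2.119, 0.004]
force: [-0.5, 0.4, -1.8]
opening: 0.0521
```

```bash
python3 -c "
from h import *
to(.549,.3845,.16,2.2)"
```

```text
t 21.42 pos [ 0.5171 -0.1186  0.1575] go cm [ 3.19 50.31  0.25] turn [-0.0049 -0.0027 -1.4448] F [-0.5  0.4 -1.8] open 0.0521 q6 -0.23 rows>= 12.1
```

Call:
send_rows([
  {"wx": 0,"wy": 0,"wz": -0.06,"dx": 0.2,"dy": 2,"dz": 0.4,"fingers": 220},
  {"wx": 0,"wy": 0,"wz": -0.09,"dx": 0.2,"dy": 3.15,"dz": 0.3,"fingers": 220},
  {"wx": 0,"wy": 0,"wz": -0.09,"dx": 0.2,"dy": 3.15,"dz": 0.2,"fingers": 220},
  {"wx": 0,"wy": 0,"wz": -0.09,"dx": 0.2,"dy": 3.15,"dz": 0.2,"fingers": 220},
  {"wx": 0,"wy": 0,"wz": -0.09,"dx": 0.2,"dy": 3.15,"dz": 0.2,"fingers": 220},
  {"wx": 0,"wy": 0,"wz": -0.09,"dx": 0.2,"dy": 3.15,"dz": 0.2,"fingers": 220},
  {"wx": 0,"wy": 0,"wz": -0.09,"dx": 0.2,"dy": 3.15,"dz": 0.2,"fingers": 220},
  {"wx": 0,"wy": 0,"wz": -0.09,"dx": 0.2,"dy": 3.15,"dz": 0.2,"fingers": 220},
  {"wx": 0,"wy": 0,"wz": -0.09,"dx": 0.2,"dy": 3.15,"dz": 0.2,"fingers": 220},
  {"wx": 0,"wy": 0,"wz": -0.09,"dx": 0.2,"dy": 3.15,"dz": 0.2,"fingers": 220},
  {"wx": 0,"wy": 0,"wz": -0.09,"dx": 0.2,"dy": 3.15,"dz": 0.2,"fingers": 220},
  {"wx": 0,"wy": 0,"wz": -0.09,"dx": 0.2,"dy": 3.15,"dz": 0.2,"fingers": 220},
  {"wx": 0,"wy": 0,"wz": -0.09,"dx": 0.2,"dy": 3.15,"dz": 0.2,"fingers": 220},
  {"wx": 0,"wy": 0,"wz": -0.09,"dx": 0.2,"dy": 3.15,"dz": 0.2,"fingers": 220},
  {"wx": 0,"wy": 0,"wz": -0.09,"dx": 0.2,"dy": 3.15,"dz": 0.2,"fingers": 220},
  {"wx": 0,"wy": 0,"wz": -0.09,"dx": 0.2,"dy": 3,"dz": 0.2,"fingers": 220},
  {"wx": 0,"wy": 0,"wz": -0.02,"dx": 0,"dy": 2,"dz": 0,"fingers": 220},
  {"wx": 0,"wy": 0,"wz": 0,"dx": 0,"dy": 0,"dz": 0,"fingers": 220},
  {"wx": 0,"wy": 0,"wz": 0,"dx": 0,"dy": 0,"dz": 0,"fingers": 220},
])

```text
t: 23.0
tool_pos: [0.5356, 0.4137, 0.1679]
orientation: [-3.134, 0.038, 0.04]
force: [0.5, -0.3, 0.0]
opening: 0.0518
```

```bash
python3 -c "
from h import *
to(.549,.3845,.12,2.2)"
```

```text
t 23.0 pos [0.5356 0.4137 0.1679] go cm [ 1.34 -2.92 -4.79] turn [-0.0068 -0.0257  0.0628] F [ 0.5 -0.3  0. ] open 0.0518 q6 2.16 rows>= 1.4
```

Call:
send_rows([
  {"wx": -0.007,"wy": -0.026,"wz": 0.06,"dx": 1.3,"dy": -2.8,"dz": 0,"fingers": 220},
  {"wx": 0,"wy": 0,"wz": 0,"dx": 0,"dy": 0,"dz": -1.5,"fingers": 220},
  {"wx": 0,"wy": 0,"wz": 0,"dx": 0,"dy": 0,"dz": -1.5,"fingers": 220},
  {"wx": 0,"wy": 0,"wz": 0,"dx": 0,"dy": 0,"dz": 0,"fingers": 220},
  {"wx": 0,"wy": 0,"wz": 0,"dx": 0,"dy": 0,"dz": 0,"fingers": 220},
])

```text
t: 23.42
tool_pos: [0.5478, 0.3798, 0.1324]
orientation: [3.136, 0.065, -0.006]
force: [1.1, -0.3, -0.9]
opening: 0.0515
```

```bash
python3 -c "
from h import *
to(.549,.3845,.09,2.2)"
```

```text
t 23.42 pos [0.5478 0.3798 0.1324] go cm [ 0.12  0.47 -4.24] turn [ 0.005  -0.0035 -0.0032] F [ 1.1 -0.3 -0.9] open 0.0515 q6 2.06 rows>= 1.0
```

Call:
send_rows([
  {"wx": 0.005,"wy": -0.003,"wz": -0.003,"dx": 0.1,"dy": 0.45,"dz": 0,"fingers": 220},
  {"wx": 0,"wy": 0,"wz": 0,"dx": 0,"dy": 0,"dz": -1.2,"fingers": 220},
  {"wx": 0,"wy": 0,"wz": 0,"dx": 0,"dy": 0,"dz": -1.5,"fingers": 220},
  {"wx": 0,"wy": 0,"wz": 0,"dx": 0,"dy": 0,"dz": -0.8,"fingers": 220},
  {"wx": 0,"wy": 0,"wz": 0,"dx": 0,"dy": 0,"dz": 0,"fingers": 220},
  {"wx": 0,"wy": 0,"wz": 0,"dx": 0,"dy": 0,"dz": 0,"fingers": 220},
])

```text
t: 23.92
tool_pos: [0.5502, 0.384, 0.0974]
orientation: [-3.139, -0.058, -0.004]
force: [0.5, 0.4, -1.1]
opening: 0.0518
```

```bash
python3 -c "
from h import *
to(.549,.3845,.0545,2.2)"
```

```text
t 23.92 pos [0.5502 0.384  0.0974] go cm [-0.12  0.05 -4.29] turn [-0.0021  0.0022  0.0012] F [ 0.5  0.4 -1.1] open 0.0518 q6 2.07 rows>= 1.0
```

Call:
send_rows([
  {"wx": -0.002,"wy": 0.002,"wz": 0.001,"dx": -0.1,"dy": 0.05,"dz": -0.8,"fingers": 220},
  {"wx": 0,"wy": 0,"wz": 0,"dx": 0,"dy": 0,"dz": -1.0,"fingers": 220},
  {"wx": 0,"wy": 0,"wz": 0,"dx": 0,"dy": 0,"dz": -1.0,"fingers": 220},
  {"wx": 0,"wy": 0,"wz": 0,"dx": 0,"dy": 0,"dz": 0,"fingers": 220},
  {"wx": 0,"wy": 0,"wz": 0,"dx": 0,"dy": 0,"dz": 0,"fingers": 220},
])

```text
t: 24.33
tool_pos: [0.5497, 0.3854, 0.0681]
orientation: [-3.14, -0.061, -0.003]
force: [0.1, 0.4, -0.7]
opening: 0.0518
```

```bash
python3 -c "
from h import *
to(.549,.3845,.0545,2.2)"
```

```text
t 24.33 pos [0.5497 0.3854 0.0681] go cm [-0.07 -0.09 -1.36] turn [-0.0011  0.002  -0.0006] F [ 0.1  0.4 -0.7] open 0.0518 q6 2.07 rows>= 0.3
```

Call:
send_rows([
  {"wx": -0.001,"wy": 0.002,"wz": 0,"dx": -0.05,"dy": -0.1,"dz": -0.5,"fingers": 220},
  {"wx": 0,"wy": 0,"wz": 0,"dx": 0,"dy": 0,"dz": -0.5,"fingers": 220},
  {"wx": 0,"wy": 0,"wz": 0,"dx": 0,"dy": 0,"dz": 0,"fingers": 220},
  {"wx": 0,"wy": 0,"wz": 0,"dx": 0,"dy": 0,"dz": 0,"fingers": 220},
])

```text
t: 24.67
tool_pos: [0.5491, 0.3842, 0.057]
orientation: [3.141, 0.061, -0.001]
force: [-0.0, -0.4, -0.2]
opening: 0.0517
```

```bash
python3 -c "
from h import *
to(.549,.3845,.0545,2.2)"
```

```text
t 24.67 pos [0.5491 0.3842 0.057 ] go cm [-0.01  0.03 -0.25] turn [ 0.0001 -0.0004 -0.0006] F [-0.  -0.4 -0.2] open 0.0517 q6 2.07 rows>= 0.1
```

Call:
send_rows([
  {"wx": 0,"wy": 0,"wz": 0,"dx": 0,"dy": 0,"dz": -0.25,"fingers": 220},
  {"wx": 0,"wy": 0,"wz": 0,"dx": 0,"dy": 0,"dz": 0,"fingers": 220},
])

```text
t: 24.83
tool_pos: [0.5499, 0.3846, 0.0561]
orientation: [-3.14, -0.061, -0.002]
force: [0.2, -0.2, -1.2]
opening: 0.0518
```

```bash
python3 -c "
from h import *
to(.549,.3845,.0545,2.2)"
```

```text
t 24.83 pos [0.5499 0.3846 0.0561] go cm [-0.09 -0.01 -0.16] turn [-0.0008  0.0012 -0.0005] F [ 0.2 -0.2 -1.2] open 0.0518 q6 2.07 rows>= 0.0
```

Call:
send_rows([
  {"wx": 0,"wy": 0.001,"wz": 0,"dx": -0.1,"dy": 0,"dz": -0.2,"fingers": 220},
  {"wx": 0,"wy": 0,"wz": 0,"dx": 0,"dy": 0,"dz": -0.05,"fingers": 220},
  {"wx": 0,"wy": 0,"wz": 0,"dx": 0,"dy": 0,"dz": 0,"fingers": 80},
  {"wx": 0,"wy": 0,"wz": 0,"dx": 0,"dy": 0,"dz": 0,"fingers": 80},
  {"wx": 0,"wy": 0,"wz": 0,"dx": 0,"dy": 0,"dz": 0,"fingers": 80},
  {"wx": 0,"wy": 0,"wz": 0,"dx": 0,"dy": 0,"dz": 1,"fingers": 80},
  {"wx": 0,"wy": 0,"wz": 0,"dx": 0,"dy": 0,"dz": 2,"fingers": 80},
  {"wx": 0,"wy": 0,"wz": 0,"dx": 0,"dy": 0,"dz": 3,"fingers": 80},
  {"wx": 0,"wy": 0,"wz": 0,"dx": 0,"dy": 0,"dz": 2,"fingers": 80},
  {"wx": 0,"wy": 0,"wz": 0,"dx": 0,"dy": 0,"dz": 0,"fingers": 80},
])

```text
t: 25.67
tool_pos: [0.548, 0.384, 0.1378]
orientation: [3.141, 0.061, -0.002]
force: [0.3, 0.3, 0.9]
opening: 0.0635
```

```bash
python3 -c "
from h import *
to(.5123,-.1217,.14,-13.4)"
```

```text
t 25.67 pos [0.548  0.384  0.1378] go cm [ -3.57 -50.57   0.22] turn [-1.000e-04 -1.200e-03 -2.727e-01] F [0.3 0.3 0.9] open 0.0635 q6 2.07 rows>= 12.2
```

Move about 40 cm toward the stick, short of blocking it, and look.

Call:
send_rows([
  {"wx": 0,"wy": 0,"wz": -0.02,"dx": -0.25,"dy": -2,"dz": 0.5,"fingers": 80},
  {"wx": 0,"wy": 0,"wz": -0.022,"dx": -0.25,"dy": -3.5,"dz": 0.3,"fingers": 80},
  {"wx": 0,"wy": 0,"wz": -0.022,"dx": -0.25,"dy": -3.5,"dz": 0.2,"fingers": 80},
  {"wx": 0,"wy": 0,"wz": -0.022,"dx": -0.25,"dy": -3.5,"dz": 0.2,"fingers": 80},
  {"wx": 0,"wy": 0,"wz": -0.022,"dx": -0.25,"dy": -3.5,"dz": 0.1,"fingers": 80},
  {"wx": 0,"wy": 0,"wz": -0.022,"dx": -0.25,"dy": -3.5,"dz": 0.1,"fingers": 80},
  {"wx": 0,"wy": 0,"wz": -0.022,"dx": -0.25,"dy": -3.5,"dz": 0,"fingers": 80},
  {"wx": 0,"wy": 0,"wz": -0.022,"dx": -0.25,"dy": -3.5,"dz": 0,"fingers": 80},
  {"wx": 0,"wy": 0,"wz": -0.022,"dx": -0.25,"dy": -3.5,"dz": 0,"fingers": 80},
  {"wx": 0,"wy": 0,"wz": -0.022,"dx": -0.25,"dy": -2.5,"dz": 0,"fingers": 80},
  {"wx": 0,"wy": 0,"wz": 0,"dx": 0,"dy": 0,"dz": 0,"fingers": 80},
  {"wx": 0,"wy": 0,"wz": 0,"dx": 0,"dy": 0,"dz": 0,"fingers": 80},
])

```text
t: 26.67
tool_pos: [0.5181, 0.0478, 0.1521]
orientation: [-3.126, 0.291, -0.006]
force: [0.2, 0.6, 0.0]
opening: 0.0635
```

```bash
python3 -c "
from h import *
im=robot.read_camera('top')[:,:,::-1];cv2.imwrite('pics/t3.png',im)
a=cv2.resize(im[230:310,140:240],None,fx=7,fy=7,interpolation=2)
b=cv2.resize(im[225:320,310:390],None,fx=6,fy=6,interpolation=2)
cv2.imwrite('pics/t3a.png',a);cv2.imwrite('pics/t3b.png',b)
to(.5123,-.1217,.14,-13.4)"
```

```text
t 26.72 pos [0.5182 0.0481 0.1521] go cm [ -0.59 -16.98  -1.21] turn [-0.0015  0.004  -0.049 ] F [ 0.6 -0.4 -0.5] open 0.0641 q6 1.75 rows>= 4.1
```

View pics/t3a.png

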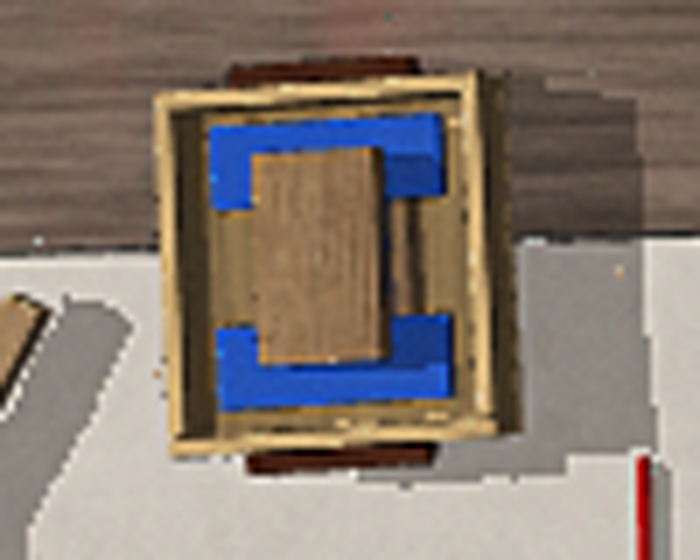

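View pics/t3b.png

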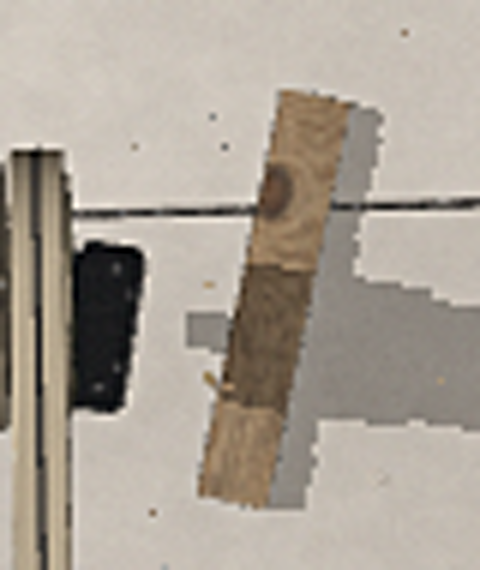

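```bash
python3 -c "
from h import *
quad('short',crop([(251,151),(378,148),(387,360),(260,364)],(140,230),7),.070)
im=cv2.imread('pics/t3.png');h=cv2.cvtColor(im,cv2.COLOR_BGR2HSV)
m=cv2.inRange(h,(5,70,40),(25,255,255));m[:, :335]=0;m[:,375:]=0;m[:235]=0;m[315:]=0
c,_=cv2.findContours(m,cv2.RETR_EXTERNAL,cv2.CHAIN_APPROX_NONE);c=max(c,key=cv2.contourArea);r=cv2.minAreaRect(c);print(r)
p=pt('top',cv2.boxPoints(r),.019)[:,:2];print(p.round(4),p.mean(0))
for a,b in((0,1),(1,2)):
  d=p[b]-p[a];print(np.linalg.norm(d),np.degrees(np.arctan2(d[1],d[0])))
"
```

```text
short c [0.5513 0.3835] len 0.0898 ang 1.9 wid 0.0538 angw -0.1
((355.1273498535156, 274.395263671875), (11.639592170715332, 69.01350402832031), 11.888657569885254)
[[ 0.4151 -0.0784]
 [ 0.6183 -0.1286]
 [ 0.6099 -0.1631]
 [ 0.4069 -0.1126]] [ 0.51255222 -0.12068044]
0.20928188681269966 -13.878865532427566
0.035424238897987174 -103.68628367682358
```

Call:
send_rows([
  {"wx": 0,"wy": 0.004,"wz": -0.014,"dx": -0.15,"dy": -3,"dz": 0,"fingers": 40},
  {"wx": 0,"wy": 0,"wz": -0.014,"dx": -0.15,"dy": -3.5,"dz": 0,"fingers": 40},
  {"wx": 0,"wy": 0,"wz": -0.014,"dx": -0.15,"dy": -3.5,"dz": 0,"fingers": 40},
  {"wx": 0,"wy": 0,"wz": -0.014,"dx": -0.15,"dy": -3.5,"dz": 0,"fingers": 40},
  {"wx": 0,"wy": 0,"wz": 0,"dx": 0,"dy": -3,"dz": 0,"fingers": 40},
  {"wx": 0,"wy": 0,"wz": 0,"dx": 0,"dy": 0,"dz": 0,"fingers": 40},
  {"wx": 0,"wy": 0,"wz": 0,"dx": 0,"dy": 0,"dz": 0,"fingers": 40},
])

```text
t: 27.3
tool_pos: [0.5137, -0.1133, 0.1512]
orientation: [-3.116, 0.356, -0.0]
force: [0.2, -0.2, -0.1]
opening: 0.0781
```

```bash
python3 -c "
from h import *
to(.5125,-.1211,.06,-13.7)"
```

```text
t 27.3 pos [ 0.5137 -0.1133  0.1512] go cm [-0.12 -0.78 -9.12] turn [-0.0048  0.0007 -0.0114] F [ 0.2 -0.2 -0.1] open 0.0781 q6 1.48 rows>= 2.2
```

Call:
send_rows([
  {"wx": -0.005,"wy": 0.001,"wz": -0.011,"dx": -0.1,"dy": -0.8,"dz": 0,"fingers": 60},
  {"wx": 0,"wy": 0,"wz": 0,"dx": 0,"dy": 0,"dz": -1.5,"fingers": 60},
  {"wx": 0,"wy": 0,"wz": 0,"dx": 0,"dy": 0,"dz": -2.5,"fingers": 60},
  {"wx": 0,"wy": 0,"wz": 0,"dx": 0,"dy": 0,"dz": -2.5,"fingers": 60},
  {"wx": 0,"wy": 0,"wz": 0,"dx": 0,"dy": 0,"dz": -1,"fingers": 60},
  {"wx": 0,"wy": 0,"wz": 0,"dx": 0,"dy": 0,"dz": 0,"fingers": 60},
  {"wx": 0,"wy": 0,"wz": 0,"dx": 0,"dy": 0,"dz": 0,"fingers": 60},
])

```text
t: 27.88
tool_pos: [0.5157, -0.1138, 0.0753]
orientation: [3.12, -0.36, 0.004]
force: [-0.4, 0.7, 0.6]
opening: 0.0709
```

```bash
python3 -c "
from h import *
to(.5125,-.1211,.004,-13.7)"
```

```text
t 27.88 pos [ 0.5157 -0.1138  0.0753] go cm [-0.32 -0.73 -7.13] turn [ 0.0009  0.0026 -0.0093] F [-0.4  0.7  0.6] open 0.0709 q6 1.49 rows>= 1.7
```

Call:
send_rows([
  {"wx": 0,"wy": 0.003,"wz": -0.009,"dx": -0.3,"dy": -0.73,"dz": -1,"fingers": 60},
  {"wx": 0,"wy": 0,"wz": 0,"dx": 0,"dy": -0.2,"dz": -1.5,"fingers": 60},
  {"wx": 0,"wy": 0,"wz": 0,"dx": 0,"dy": 0,"dz": -1,"fingers": 60},
  {"wx": 0,"wy": 0,"wz": 0,"dx": 0,"dy": 0,"dz": 0,"fingers": 60},
  {"wx": 0,"wy": 0,"wz": 0,"dx": 0,"dy": 0,"dz": 0,"fingers": 60},
])

```text
t: 28.3
tool_pos: [0.5159, -0.1243, 0.0431]
orientation: [3.117, -0.373, 0.01]
force: [-0.5, -0.3, 0.6]
opening: 0.0708
```

```bash
python3 -c "
from h import *
to(.5125,-.1211,.004,-13.7)"
```

```text
t 28.3 pos [ 0.5159 -0.1243  0.0431] go cm [-0.34  0.32 -3.91] turn [ 0.0036  0.0057 -0.001 ] F [-0.5 -0.3  0.6] open 0.0708 q6 1.48 rows>= 0.9
```

Call:
send_rows([
  {"wx": 0.003,"wy": 0.006,"wz": 0,"dx": -0.35,"dy": 0.3,"dz": -0.8,"fingers": 60},
  {"wx": 0,"wy": 0,"wz": 0,"dx": 0,"dy": 0,"dz": -1,"fingers": 60},
  {"wx": 0,"wy": 0,"wz": 0,"dx": 0,"dy": 0,"dz": -0.6,"fingers": 60},
  {"wx": 0,"wy": 0,"wz": 0,"dx": 0,"dy": 0,"dz": 0,"fingers": 60},
  {"wx": 0,"wy": 0,"wz": 0,"dx": 0,"dy": 0,"dz": 0,"fingers": 60},
])

```text
t: 28.72
tool_pos: [0.5132, -0.1215, 0.0187]
orientation: [3.118, -0.374, 0.003]
force: [1.1, -0.7, -0.3]
opening: 0.0711
```

```bash
python3 -c "
from h import *
to(.5125,-.1211,.004,-13.7)"
```

```text
t 28.72 pos [ 0.5132 -0.1215  0.0187] go cm [-0.07  0.04 -1.47] turn [ 0.0012  0.0017 -0.0005] F [ 1.1 -0.7 -0.3] open 0.0711 q6 1.48 rows>= 0.4
```

Call:
send_rows([
  {"wx": 0.001,"wy": 0.002,"wz": 0,"dx": -0.1,"dy": 0,"dz": -0.7,"fingers": 60},
  {"wx": 0,"wy": 0,"wz": 0,"dx": 0,"dy": 0,"dz": -0.4,"fingers": 60},
  {"wx": 0,"wy": 0,"wz": 0,"dx": 0,"dy": 0,"dz": 0,"fingers": 60},
  {"wx": 0,"wy": 0,"wz": 0,"dx": 0,"dy": 0,"dz": 0,"fingers": 60},
])

```text
t: 29.05
tool_pos: [0.5123, -0.1215, 0.0067]
orientation: [3.119, -0.374, -0.0]
force: [0.3, 0.9, 0.0]
opening: 0.0712
```

```bash
python3 -c "
from h import *
to(.5125,-.1211,.004,-13.7)"
```

```text
t 29.05 pos [ 0.5123 -0.1215  0.0067] go cm [ 0.02  0.04 -0.27] turn [ 0.0002 -0.0003 -0.0007] F [0.3 0.9 0. ] open 0.0712 q6 1.48 rows>= 0.1
```

Call:
send_rows([
  {"wx": 0,"wy": 0,"wz": 0,"dx": 0,"dy": 0,"dz": -0.25,"fingers": 60},
  {"wx": 0,"wy": 0,"wz": 0,"dx": 0,"dy": 0,"dz": 0,"fingers": 100},
  {"wx": 0,"wy": 0,"wz": 0,"dx": 0,"dy": 0,"dz": 0,"fingers": 240},
  {"wx": 0,"wy": 0,"wz": 0,"dx": 0,"dy": 0,"dz": 0,"fingers": 240},
  {"wx": 0,"wy": 0,"wz": 0,"dx": 0,"dy": 0,"dz": 0,"fingers": 240},
  {"wx": 0,"wy": 0,"wz": 0,"dx": 0,"dy": 0,"dz": 0,"fingers": 240},
  {"wx": 0,"wy": 0,"wz": 0,"dx": 0,"dy": 0,"dz": 0,"fingers": 240},
])

```text
t: 29.63
tool_pos: [0.513, -0.1217, 0.0047]
orientation: [3.119, -0.374, 0.002]
force: [-0.1, 0.5, 0.1]
opening: 0.0357
```

```bash
python3 -c "
from h import *
to(.5125,-.1211,.004,-13.7)"
```

```text
t 29.63 pos [ 0.513  -0.1217  0.0047] go cm [-0.05  0.06 -0.07] turn [ 0.0006  0.0009 -0.0007] F [-0.1  0.5  0.1] open 0.0357 q6 1.48 rows>= 0.0
```

Call:
send_rows([
  {"wx": 0,"wy": 0,"wz": 0,"dx": 0,"dy": 0,"dz": 1.2,"fingers": 240},
  {"wx": 0,"wy": 0,"wz": 0,"dx": 0,"dy": 0,"dz": 2.5,"fingers": 240},
  {"wx": 0,"wy": 0,"wz": 0,"dx": 0,"dy": 0,"dz": 3,"fingers": 240},
  {"wx": 0,"wy": 0,"wz": 0,"dx": 0,"dy": 0,"dz": 3,"fingers": 240},
  {"wx": 0,"wy": 0,"wz": 0,"dx": 0,"dy": 0,"dz": 2,"fingers": 240},
  {"wx": 0,"wy": 0,"wz": 0,"dx": 0,"dy": 0,"dz": 0,"fingers": 240},
  {"wx": 0,"wy": 0,"wz": 0,"dx": 0,"dy": 0,"dz": 0,"fingers": 240},
])

```text
t: 30.22
tool_pos: [0.5095, -0.1206, 0.1289]
orientation: [-3.119, 0.374, 0.005]
force: [-0.3, -0.0, -1.0]
opening: 0.0345
```

```bash
python3 -c "
from h import *
to(.5642,.1452,.14,4.0)"
```

```text
t 30.22 pos [ 0.5095 -0.1206  0.1289] go cm [ 5.47 26.58  1.11] turn [-2.000e-04 -2.900e-03  3.082e-01] F [-0.3 -0.  -1. ] open 0.0345 q6 1.48 rows>= 6.5
```

Call:
send_rows([
  {"wx": 0,"wy": 0,"wz": 0.025,"dx": 0.4,"dy": 1.5,"dz": 0.5,"fingers": 240},
  {"wx": 0,"wy": 0,"wz": 0.03,"dx": 0.6,"dy": 2.5,"dz": 0.4,"fingers": 240},
  {"wx": 0,"wy": 0,"wz": 0.03,"dx": 0.6,"dy": 2.8,"dz": 0.3,"fingers": 240},
  {"wx": 0,"wy": 0,"wz": 0.03,"dx": 0.6,"dy": 2.8,"dz": 0.3,"fingers": 240},
  {"wx": 0,"wy": 0,"wz": 0.03,"dx": 0.6,"dy": 2.8,"dz": 0.3,"fingers": 240},
  {"wx": 0,"wy": 0,"wz": 0.03,"dx": 0.6,"dy": 2.8,"dz": 0.3,"fingers": 240},
  {"wx": 0,"wy": 0,"wz": 0.03,"dx": 0.6,"dy": 2.8,"dz": 0.2,"fingers": 240},
  {"wx": 0,"wy": 0,"wz": 0.03,"dx": 0.6,"dy": 2.8,"dz": 0.2,"fingers": 240},
  {"wx": 0,"wy": 0,"wz": 0.03,"dx": 0.5,"dy": 2.5,"dz": 0,"fingers": 240},
  {"wx": 0,"wy": 0,"wz": 0.02,"dx": 0.4,"dy": 1.5,"dz": 0,"fingers": 240},
  {"wx": 0,"wy": 0,"wz": 0,"dx": 0,"dy": 0,"dz": 0,"fingers": 240},
  {"wx": 0,"wy": 0,"wz": 0,"dx": 0,"dy": 0,"dz": 0,"fingers": 240},
])

```text
t: 31.22
tool_pos: [0.5561, 0.1381, 0.1378]
orientation: [3.138, 0.089, -0.037]
force: [-0.3, 1.3, -1.6]
opening: 0.0349
```

```bash
python3 -c "
from h import *
to(.5642,.1452,.11,4.0)"
```

```text
t 31.22 pos [0.5561 0.1381 0.1378] go cm [ 0.81  0.71 -2.78] turn [ 0.0033 -0.0236  0.0129] F [-0.3  1.3 -1.6] open 0.0349 q6 1.67 rows>= 0.7
```

Call:
send_rows([
  {"wx": 0.003,"wy": -0.024,"wz": 0.013,"dx": 0.8,"dy": 0.7,"dz": 0,"fingers": 240},
  {"wx": 0,"wy": 0,"wz": 0,"dx": 0,"dy": 0,"dz": -0.8,"fingers": 240},
  {"wx": 0,"wy": 0,"wz": 0,"dx": 0,"dy": 0,"dz": -1.2,"fingers": 240},
  {"wx": 0,"wy": 0,"wz": 0,"dx": 0,"dy": 0,"dz": -1,"fingers": 240},
  {"wx": 0,"wy": 0,"wz": 0,"dx": 0,"dy": 0,"dz": 0,"fingers": 240},
  {"wx": 0,"wy": 0,"wz": 0,"dx": 0,"dy": 0,"dz": 0,"fingers": 240},
])

```text
t: 31.72
tool_pos: [0.5623, 0.1414, 0.1005]
orientation: [3.138, 0.104, -0.004]
force: [0.2, 0.2, -0.9]
opening: 0.0344
```

```bash
python3 -c "
from h import *
im=robot.read_camera('top')[:,:,::-1];cv2.imwrite('pics/t4.png',cv2.resize(im[205:315,225:315],None,fx=5,fy=5,interpolation=2))
to(.5642,.1452,.06,4.0)"
```

```text
t 31.77 pos [0.5619 0.1413 0.1002] go cm [ 0.23  0.39 -4.02] turn [ 0.0022 -0.0035  0.0038] F [ 0.5 -0.3 -1.2] open 0.0347 q6 1.66 rows>= 1.0
```

View pics/t4.png

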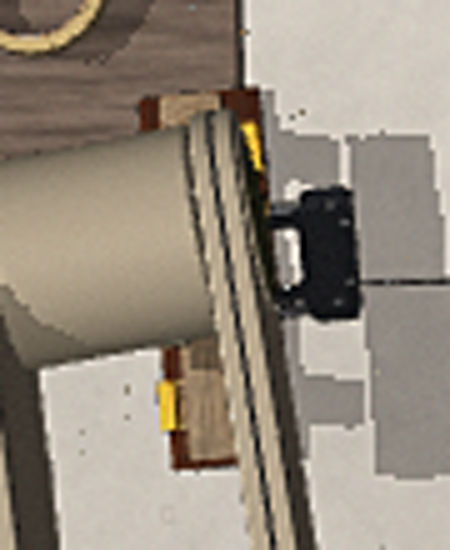

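Call:
send_rows([
  {"wx": 0.002,"wy": -0.003,"wz": 0.004,"dx": 0.2,"dy": 0.4,"dz": 0,"fingers": 240},
  {"wx": 0,"wy": 0,"wz": 0,"dx": 0,"dy": 0,"dz": -0.8,"fingers": 240},
  {"wx": 0,"wy": 0,"wz": 0,"dx": 0,"dy": 0,"dz": -1,"fingers": 240},
  {"wx": 0,"wy": 0,"wz": 0,"dx": 0,"dy": 0,"dz": -0.6,"fingers": 240},
  {"wx": 0,"wy": 0,"wz": 0,"dx": 0,"dy": 0,"dz": 0,"fingers": 240},
  {"wx": 0,"wy": 0,"wz": 0,"dx": 0,"dy": 0,"dz": 0,"fingers": 240},
])

```text
t: 32.27
tool_pos: [0.565, 0.1453, 0.0747]
orientation: [-3.139, -0.109, -0.003]
force: [-0.6, -0.1, 0.2]
opening: 0.0347
```

```bash
python3 -c "
from h import *
to(.5642,.1452,.06,4.0)"
```

```text
t 32.27 pos [0.565  0.1453 0.0747] go cm [-0.08 -0.01 -1.47] turn [-0.0003  0.0017  0.0004] F [-0.6 -0.1  0.2] open 0.0347 q6 1.67 rows>= 0.4
```

Call:
send_rows([
  {"wx": 0,"wy": 0.002,"wz": 0,"dx": -0.1,"dy": 0,"dz": -0.7,"fingers": 240},
  {"wx": 0,"wy": 0,"wz": 0,"dx": 0,"dy": 0,"dz": -1,"fingers": 240},
  {"wx": 0,"wy": 0,"wz": 0,"dx": 0,"dy": 0,"dz": -0.9,"fingers": 240},
  {"wx": 0,"wy": 0,"wz": 0,"dx": 0,"dy": 0,"dz": 0,"fingers": 240},
  {"wx": 0,"wy": 0,"wz": 0,"dx": 0,"dy": 0,"dz": 0,"fingers": 240},
])

```text
t: 32.68
tool_pos: [0.5637, 0.1454, 0.0457]
orientation: [-3.139, -0.109, 0.001]
force: [0.1, -0.6, -0.4]
opening: 0.0348
```

```bash
python3 -c "
from h import *
to(.5642,.1452,.0295,4.0)"
```

```text
t 32.68 pos [0.5637 0.1454 0.0457] go cm [ 0.05 -0.02 -1.62] turn [-0.0003 -0.0007  0.0002] F [ 0.1 -0.6 -0.4] open 0.0348 q6 1.67 rows>= 0.4
```

Call:
send_rows([
  {"wx": 0,"wy": 0,"wz": 0,"dx": 0.05,"dy": 0,"dz": -0.5,"fingers": 240},
  {"wx": 0,"wy": 0,"wz": 0,"dx": 0,"dy": 0,"dz": -0.5,"fingers": 240},
  {"wx": 0,"wy": 0,"wz": 0,"dx": 0,"dy": 0,"dz": -0.3,"fingers": 240},
  {"wx": 0,"wy": 0,"wz": 0,"dx": 0,"dy": 0,"dz": 0,"fingers": 240},
  {"wx": 0,"wy": 0,"wz": 0,"dx": 0,"dy": 0,"dz": 0,"fingers": 240},
])

```text
t: 33.1
tool_pos: [0.5643, 0.1453, 0.0313]
orientation: [-3.139, -0.109, 0.001]
force: [-0.3, 0.8, -1.5]
opening: 0.0344
```

```bash
python3 -c "
from h import *
to(.5642,.1452,.0295,4.0)"
```

```text
t 33.1 pos [0.5643 0.1453 0.0313] go cm [-0.01 -0.01 -0.18] turn [-0.0002 -0.0008  0.0003] F [-0.3  0.8 -1.5] open 0.0344 q6 1.66 rows>= 0.0
```

Call:
send_rows([
  {"wx": 0,"wy": 0,"wz": 0,"dx": 0,"dy": 0,"dz": -0.2,"fingers": 240},
  {"wx": 0,"wy": 0,"wz": 0,"dx": 0,"dy": 0,"dz": 0,"fingers": 240},
  {"wx": 0,"wy": 0,"wz": 0,"dx": 0,"dy": 0,"dz": 0,"fingers": 110},
  {"wx": 0,"wy": 0,"wz": 0,"dx": 0,"dy": 0,"dz": 0,"fingers": 110},
  {"wx": 0,"wy": 0,"wz": 0,"dx": 0,"dy": 0,"dz": 0,"fingers": 110},
  {"wx": 0,"wy": 0,"wz": 0,"dx": 0,"dy": 0,"dz": 1,"fingers": 110},
  {"wx": 0,"wy": 0,"wz": 0,"dx": 0,"dy": 0,"dz": 2,"fingers": 110},
  {"wx": 0,"wy": 0,"wz": 0,"dx": 0,"dy": 0,"dz": 3,"fingers": 110},
  {"wx": 0,"wy": 0,"wz": 0,"dx": 0,"dy": 0,"dz": 3,"fingers": 110},
  {"wx": 0,"wy": 0,"wz": 0,"dx": 0,"dy": 0,"dz": 3,"fingers": 110},
  {"wx": 0,"wy": 0,"wz": 0,"dx": -0.5,"dy": -2,"dz": 0,"fingers": 110},
  {"wx": 0,"wy": 0,"wz": 0,"dx": -0.5,"dy": -3.5,"dz": 0,"fingers": 110},
  {"wx": 0,"wy": 0,"wz": 0,"dx": -0.5,"dy": -3.5,"dz": 0,"fingers": 110},
  {"wx": 0,"wy": 0,"wz": 0,"dx": -0.5,"dy": -3.5,"dz": 0,"fingers": 110},
  {"wx": 0,"wy": 0,"wz": 0,"dx": -0.5,"dy": -3.5,"dz": 0,"fingers": 110},
  {"wx": 0,"wy": 0,"wz": 0,"dx": -0.5,"dy": -3.5,"dz": 0,"fingers": 110},
  {"wx": 0,"wy": 0,"wz": 0,"dx": 0,"dy": -2.5,"dz": 0,"fingers": 110},
  {"wx": 0,"wy": 0,"wz": 0,"dx": 0,"dy": 0,"dz": 0,"fingers": 110},
])

```text
t: 34.6
tool_pos: [0.5344, -0.0815, 0.1714]
orientation: [3.137, 0.12, 0.026]
force: [0.4, 0.2, -0.5]
opening: 0.0533
```

```bash
python3 -c "
from h import *
im=robot.read_camera('top')[:,:,::-1];cv2.imwrite('pics/t5.png',im);cv2.imwrite('pics/t5a.png',cv2.resize(im[205:315,140:300],None,fx=5,fy=5,interpolation=2))
im=robot.read_camera('side')[:,:,::-1];cv2.imwrite('pics/s5.png',im);cv2.imwrite('pics/s5a.png',cv2.resize(im[250:420,230:410],None,fx=4,fy=3.5,interpolation=2))
to(.5642,.1452,.0295,4.0)"
```

```text
t 34.7 pos [ 0.5347 -0.0782  0.1712] go cm [  2.95  22.34 -14.17] turn [-0.0003  0.0164 -0.0079] F [-0.6  1.1  0.1] open 0.0532 q6 1.25 rows>= 6.4
```

View pics/t5a.png

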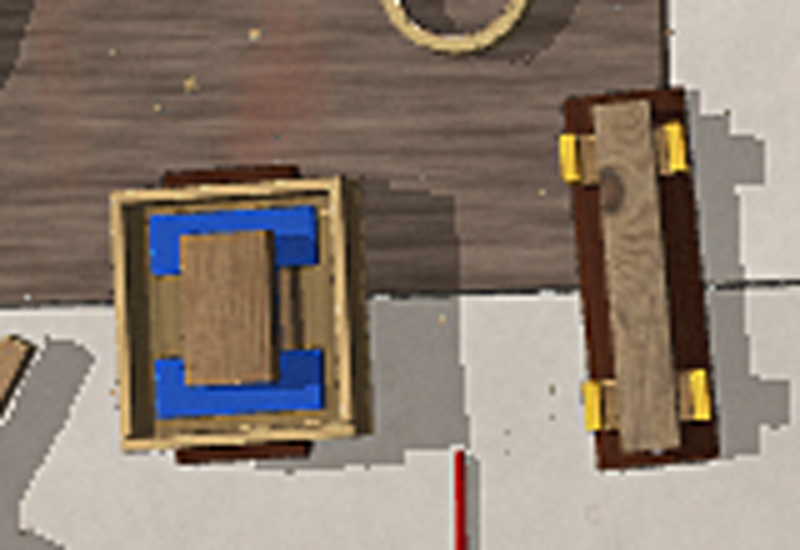

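View pics/s5a.png

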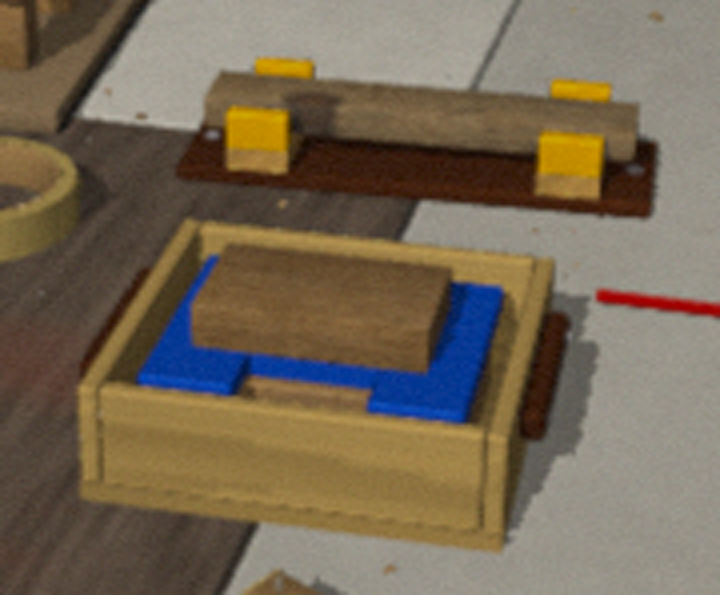

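View pics/t5.png

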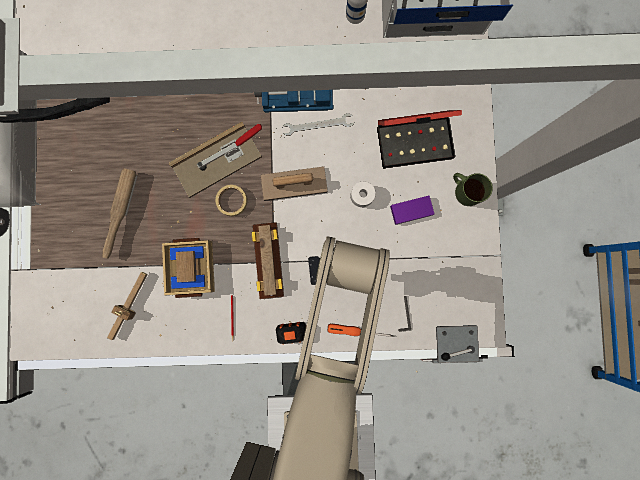

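```bash
python3 -c "
from h import *
quad('stick',crop([(593,106),(649,99),(681,446),(624,453)],(140,205),5),.043)
quad('board',crop([(564,99),(684,87),(718,457),(599,469)],(140,205),5),.010)
quad('short',crop([(180,236),(271,231),(278,382),(186,386)],(140,205),5),.070)
"
```

```text
stick c [0.5641 0.1439] len 0.2094 ang 3.9 wid 0.0342 angw 5.3
board c [0.564  0.1447] len 0.228 ang 4.1 wid 0.0738 angw 4.0
short c [0.5506 0.3829] len 0.089 ang 1.9 wid 0.0543 angw 1.1
```

All is in place; the arm is clear and settled.

```bash
python3 -c "
from plant import robot
print(robot.close_job())"
```

```text
the job is handed in; nothing more can be done
None
```

The pile is put away in the order asked, and I handed the job in at about 35 s on the robot's clock. The big block lies in the box, with the blue divider on it and the short block on the divider. The long stick lies in the rest.

My last checks, from the cameras (calibration good to about 2 mm):

| Item | Offset from centre | Angle |
|---|---|---|
| Big block (checked before it was covered) | about 1 mm from the box centre | about 1° off the box |
| Divider | about 1 mm from the box centre | about 1° off the box |
| Short block | about 2 mm from the divider centre | within 1° of the divider |
| Long stick | about 1 mm from the rest centre | about 0.2° off the rest |

The side view shows the stick between the cheeks on both saddles. In the last top view the tape roll, the label roll and the purple block look where they were; I did not measure them. I only sampled the wrist force at the end of each move, and it never read more than about 3 N. None of the checks failed or disagreed.

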